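# Switch off the field-probe receiver and clip its probe away

## Task

The measurement is over: turn the receiver's level knob anticlockwise (seen from above) all the way to its end stop at the red mark, and put the blue hand-held probe away by pressing it down past the two sprung orange jaws until it sits fully home in the holder on top of the receiver, with the jaws closed over it. Either order will do and the probe may point either way. Leave the green screwdriver and the yellow tape where they are.

Things in the scene. Friction and masses are not known exactly. Their poses are not given: they have to be found in the camera images.
- receiver: grey instrument case fixed to the bench, 150 x 200 x 45 mm (x, y, z); origin at the centre of its underside, x away from the robot, z up. A knob stands on the front half of its top, a black probe holder with two forks on the rear half
- level_knob (a joint): angle of the receiver's black level knob, rad: 0 at the anticlockwise end stop (off: the white pointer line on the bar is at the red mark, front left), grows clockwise seen from above, up to 4.5
- level_knob_grip (a point): on the knob's vertical axis (receiver x = -35, y = 0 mm), at a height to grip (82 mm above the bench). Its frame turns with the knob: the raised grip bar (49 x 14 mm, top 96 mm above the bench) lies along the frame's x
- clip_seat (a point): where the middle of the probe's axis lies when fully home: receiver x = +48, y = 0, 35 mm above the case. Axes as the receiver's: the probe lies along y, is pressed in along -z. Two forks (12 mm thick) at y = -45 and +45 mm, the middle free for fingers; each has a fixed black tine at -x and a sprung orange jaw at +x, with a flared mouth that ends 22 mm above this point
- jaw_a (a joint): opening of the orange jaw at y = -45 mm, rad: 0 closed, springs back to 0; the barrel pushes it to about 0.2 on its way in
- jaw_b (a joint): the same for the orange jaw at y = +45 mm
- probe: blue hand-held probe lying on the bench: round barrel 16 mm in diameter and 150 mm long along its x, a grey octagonal anti-roll collar (20 mm across, 8 mm long) near each end at x = -68 and +68 mm, thin brass stem and white ball out to x = +106 mm. Origin under the middle of the barrel, 10 mm below its axis; 60 g
- probe_mid (a point): middle of the probe's barrel, on its axis; x along the barrel
- driver_2: screwdriver with a green handle, 187 mm long, bystander; origin at the centre of its underside
- tape_yellow: roll of yellow tape, 76 mm across, 18 mm high, bystander; origin at the centre of its underside
Mind the look-alikes: they are no part of the job. Of the things like the probe, leave any that is brown; of the rest the larger one is meant.

How it is judged:
By the outcome, as a careful person would: the job done as asked, in the order asked, and still so for the second after the job is handed in, with the robot touching nothing.
It also fails if it takes over 64 s, if anything falls off the work surface, if the arm or the gripper's body presses on something with over 40 N, if the wrist force passes 120 N, or if a joint passes its speed limit or range.

## Robot

A 6-joint arm with a two-finger parallel gripper is mounted at the origin on a cart in front of the work surface, level with it; the furniture and walls round the work are solid. World frame = base frame: x ahead of the robot, y to its left, z up, the work surface at z = 0. Lengths are in m, angles in rad, forces in N, time in s.
With the tool pointing down it reaches from about 0.425 to 0.925 m from the base axis. Payload 12.5 kg.
Tool frame: the origin (TCP) lies on the centre line of the jaws, within the pads' length; the fingertips stand tip_reach ahead of it and the grasp point (between the pads) lies 6 mm ahead of it (tip_reach is the distance from the TCP to the fingertips, in m); x points along the fingers, y is the direction in which the jaws open and shut, and the axes are right-handed (so a half turn about x gives the same grasp; the last joint's range is limited). The gripper opens to 85 mm and grips with 20 to 120 N. Pads are 22 mm wide; open, the fingers measure 114 mm over their backs; the gripper's body (76 mm by 85 mm) begins 54 mm behind the grasp point. The pads swing forward as they close: fully open they stand 13 mm farther back than shut.
Start: joints at [-1.284, 0.491, 1.559, -0, 1.092, -0.106], TCP at [0.239, -0.577, 0.256] pointing down, gripper open.
Joint ranges: [-3.1, 3.1], [-0.84, 2.19], [0.05, 2.79], [-1.13, 4.28], [0.06, 2.93], [-2.69, 2.69]. Speed limits (rad/s): [2.22, 2.22, 2.79, 3.14, 3.14, 3.14].

## Interface

Orientations are given as a rotation vector (axis times angle).
In Python, from plant import * gives the robot as it stands.
- The arm moves only by the shell command python3 -m handwheel 'ROWS' [FORCE]. ROWS is JSON, a list of rows, each an object with "jaw": the closure, from -1 (fully open) to 1 (shut); "xyz": the shift along the tool's x, y, z in mm, a list of three; "turn": the turn about the tool's x in degrees. In form: [{"jaw": jaw, "xyz": [tx, ty, tz], "turn": turn}, ...]. A call has 1 to 8 rows; each row shifts and turns the pose as measured when the row begins, along the tool's axes as they then stand; what a row does not reach is not made up. A row lasts 1/10 s, in which the tool goes at most 50 mm and 8.59 degrees, less where a joint would pass 70% of its speed; a pose out of reach is approached as far as the arm can. A call is refused whole if a number of a shift passes 50 or a number of a turn 8.59, either way. A call with a gripper value outside its range is refused whole. The fingers move at their own pace and stop on an object; FORCE is the grip in N (left out, the last holds). Time passes only in rows, so rows that do not move let the fingers close. It gives the time, the measured TCP pose, the force and the opening at its end, in the units of the state.
- read_state(): the state, without advancing time (a new reading comes with each control period).
- capture(name): name is "scene" or "top" or "wrist"; returns a dict with "color" (480x640x3 uint8, red, green, blue), "K" (3x3 intrinsics, pixels), "R" (3x3) and "t" (3): a world point X has camera coordinates R X + t; the wrist camera has in their place "mount" (4x4, takes a point from camera to tool coordinates, whose origin is the TCP and whose axes are the tool frame's). Camera axes: x right, y down, z forward; pixel columns grow to the right and rows downward; lengths in m; the calibration is good to about 2 mm. A picture is of the moment at which its call begins: read the wrist's pose just before it. There is no depth.
- job_done(): hands the job in, once; it reports no verdict.
The state is a dict: "time": time; "qpos": joint angles; "joint_vel": joint speeds; "joint_efforts": joint torques, N m; "ee_pos": TCP position; "tool_rot": TCP orientation; "wrist_force": force on the tool from outside, world axes, zero at the start; "moment": the same for the moment, N m; "gripper_width": opening from 0.0 (shut) to 1.0 (fully open).
Only numpy, scipy, OpenCV 4.12 (cv2) and the standard library are available. Lean on these libraries where they do the work, as an engineer would, in place of code of your own. Each camera call takes 0.05 s, during which the arm holds its last target.

## Working session

There is one attempt and no reset: what is moved stays moved. The work goes in short steps, Python scripts to look and compute and a shell command to move; the robot and the scene stay as the last step left them, time stands still between calls to the robot, and variables do not carry over. Pictures are saved under pics/ and viewed, and the job is handed in when it is done.

```bash
ls; mkdir -p pics; python3 - <<'E'
from plant import *
import cv2, numpy as np
s=read_state();print(s)
for n in("scene","top","wrist"):
    c=capture(n);cv2.imwrite(f"pics/{n}0.png",c["color"][:,:,::-1]);print(n,{k:np.round(v,4).tolist() for k,v in c.items() if k!="color"})
E
```

```text
pics
{'time': 0.0, 'qpos': array([-1.28356958e+00,  4.91569162e-01,  1.55949445e+00,  5.38449481e-07,
        1.09168923e+00, -1.05608713e-01]), 'joint_vel': array([-1.10872776e-03, -8.29696266e-04, -7.51486019e-04,  7.01117154e-04,
        8.14609539e-05,  1.14048753e-03]), 'joint_efforts': array([-2.20154354e-03, -6.18464112e+01, -2.61597008e+01, -2.22678682e-04,
        4.05727158e-03,  1.13754883e-06]), 'ee_pos': array([ 0.23921063, -0.57717783,  0.25570626]), 'tool_rot': array([ 2.00625641,  0.40041434, -2.00647066]), 'wrist_force': array([0.24932017, 0.37190443, 0.25963441]), 'moment': array([ 0.03201646, -0.01186519,  0.00662629]), 'gripper_width': 0.9998434398691363}
scene {'K': [[500.1838, 0.0, 313.5738], [0.0, 500.1838, 248.179], [0.0, 0.0, 1.0]], 'R': [[-0.8835, -0.4682, 0.0166], [-0.3132, 0.5639, -0.7642], [0.3484, -0.6804, -0.6448]], 't': [0.5247, 0.2026, 0.8025]}
top {'K': [[523.5632, 0.0, 322.8864], [0.0, 523.5632, 233.5019], [0.0, 0.0, 1.0]], 'R': [[0.0078, -1.0, 0.0061], [-0.9956, -0.0083, -0.0935], [0.0936, -0.0054, -0.9956]], 't': [0.0203, 0.5686, 1.0493]}
wrist {'K': [[398.1263, 0.0, 312.0287], [0.0, 398.1263, 242.3274], [0.0, 0.0, 1.0]], 'mount': [[-0.0015, -0.327, 0.945, -0.1162], [1.0, -0.0006, 0.0014, -0.0009], [0.0001, 0.945, 0.327, -0.0844], [0.0, 0.0, 0.0, 1.0]]}
```

View pics/top0.png

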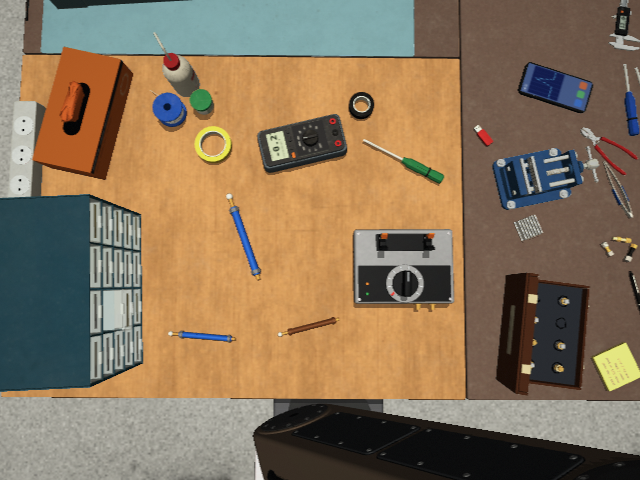

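View pics/scene0.png

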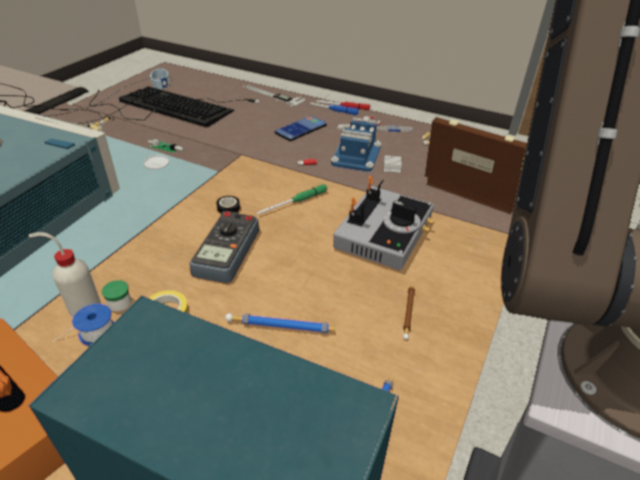

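View pics/wrist0.png

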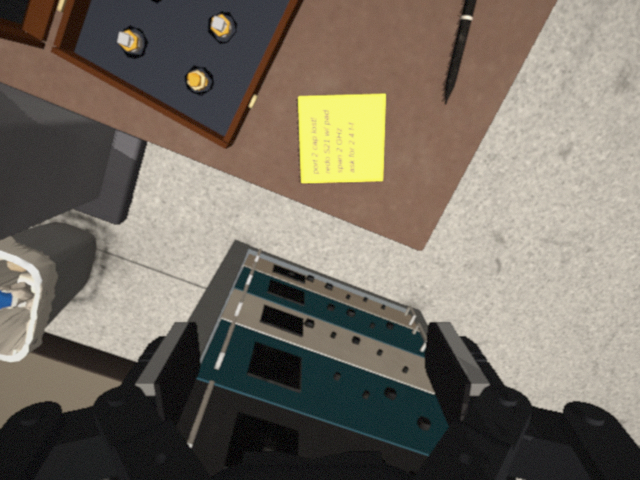

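Top view: the larger blue probe runs from its ball at (229,197) to its tail at (258,278). The smaller blue one at (205,336) and the brown one at (310,327) are look-alikes. The receiver is at (403,267), with its knob at (405,283) and the orange jaws at (381,238) and (429,238). Next I'll measure these.

```bash
cat > h.py <<'E'
from plant import *
import cv2, numpy as np
from scipy.spatial.transform import Rotation as Ro
def cam(n):
    if n=="wrist":
        s=read_state(); c=capture(n); M=c["mount"]; Rt=Ro.from_rotvec(s["tool_rot"]).as_matrix()
        Rw=Rt@M[:3,:3]; o=Rt@M[:3,3]+s["ee_pos"]; c["R"]=Rw.T; c["t"]=-Rw.T@o
    else: c=capture(n)
    return c
def ray(c,u,v):
    d=c["R"].T@np.linalg.inv(c["K"])@np.array([u,v,1.]); o=-c["R"].T@c["t"]; return o,d/np.linalg.norm(d)
def onz(c,u,v,z):
    o,d=ray(c,u,v); return o+d*(z-o[2])/d[2]
def proj(c,X):
    p=c["K"]@(c["R"]@np.asarray(X,float)+c["t"]); return p[:2]/p[2]
def tri(*obs):
    A=np.zeros((3,3));b=np.zeros(3)
    for c,u,v in obs:
        o,d=ray(c,u,v);P=np.eye(3)-np.outer(d,d);A+=P;b+=P@o
    X=np.linalg.solve(A,b)
    return X,[np.round(proj(c,X)-[u,v],1).tolist() for c,u,v in obs]
def save(c,name,box=None,k=1):
    im=c["color"][:,:,::-1]
    if box: im=im[box[1]:box[3],box[0]:box[2]]
    cv2.imwrite("pics/"+name,cv2.resize(im,None,fx=k,fy=k,interpolation=cv2.INTER_CUBIC))
def blobs(c,lo,hi,amin=20):
    hsv=cv2.cvtColor(c["color"],cv2.COLOR_RGB2HSV); m=cv2.inRange(hsv,lo,hi)
    n,l,s,ce=cv2.connectedComponentsWithStats(m)
    return [(s[i].tolist(),ce[i].round(1).tolist(),l==i) for i in range(1,n) if s[i][4]>=amin]
def axis(mask):
    p=np.argwhere(mask)[:,::-1].astype(np.float32); r=cv2.minAreaRect(p); m=p.mean(0)
    vx,vy,x,y=cv2.fitLine(p,cv2.DIST_L2,0,.01,.01).ravel(); d=np.array([vx,vy]); t=(p-[x,y])@d
    return np.array([x,y])+d*t.min(),np.array([x,y])+d*t.max()
E
python3 - <<'E'
from h import *
ct=cam("top");cs=cam("scene")
save(ct,"t1.png",(340,215,470,320),6);save(cs,"s1.png",(320,160,450,280),5);save(ct,"t2.png",(200,180,290,300),5)
for n,c in(("top",ct),("scene",cs)):
    for s,ce,m in blobs(c,(100,130,60),(125,255,255),60): print(n,s,ce,[a.round(1).tolist() for a in axis(m)])
    for s,ce,m in blobs(c,(5,180,120),(18,255,255),5): print(n,"or",s,ce)
E
```

```text
top [527, 65, 39, 37, 929] [545.8, 83.0] [[529.9000244140625, 77.30000305175781], [561.5999755859375, 88.69999694824219]]
top [153, 93, 33, 34, 722] [168.6, 108.4] [[157.6999969482422, 96.19999694824219], [180.89999389648438, 122.30000305175781]]
top [625, 92, 11, 26, 218] [630.2, 105.1] [[628.2000122070312, 91.80000305175781], [632.0, 117.4000015258789]]
top [573, 99, 10, 9, 72] [577.7, 102.7] [[573.0999755859375, 101.5999984741211], [582.2999877929688, 103.80000305175781]]
top [628, 119, 11, 17, 139] [633.3, 126.6] [[632.2999877929688, 119.0], [634.5, 134.89999389648438]]
top [505, 150, 63, 58, 1398] [537.0, 178.8] [[536.5999755859375, 150.10000610351562], [537.4000244140625, 206.6999969482422]]
top [569, 150, 14, 34, 249] [575.6, 166.6] [[571.2000122070312, 149.6999969482422], [579.9000244140625, 183.3000030517578]]
top [493, 162, 19, 47, 328] [502.1, 183.8] [[497.1000061035156, 161.3000030517578], [507.5, 207.89999389648438]]
top [231, 211, 27, 59, 408] [244.5, 240.0] [[234.3000030517578, 211.3000030517578], [254.6999969482422, 268.79998779296875]]
top [182, 332, 45, 9, 234] [204
[... 431 characters left out ...]
.3, 128.8] [[282.0, 129.1999969482422], [308.0, 128.5]]
scene [339, 138, 38, 28, 526] [354.8, 151.9] [[339.20001220703125, 148.3000030517578], [374.8999938964844, 156.60000610351562]]
scene [73, 304, 37, 27, 735] [91.5, 317.3] [[73.5999984741211, 323.79998779296875], [109.5999984741211, 310.6000061035156]]
scene [249, 316, 73, 15, 500] [284.6, 323.2] [[248.60000610351562, 319.20001220703125], [320.8999938964844, 327.20001220703125]]
scene or [369, 178, 3, 7, 12] [370.2, 181.0]
scene or [352, 199, 3, 7, 14] [353.0, 201.6]
scene or [387, 240, 3, 3, 8] [388.1, 241.1]
scene or [0, 320, 55, 160, 5064] [21.3, 409.4]
scene or [0, 371, 9, 24, 133] [2.9, 381.6]
scene or [6, 391, 3, 3, 8] [6.9, 392.1]
```

View pics/t1.png

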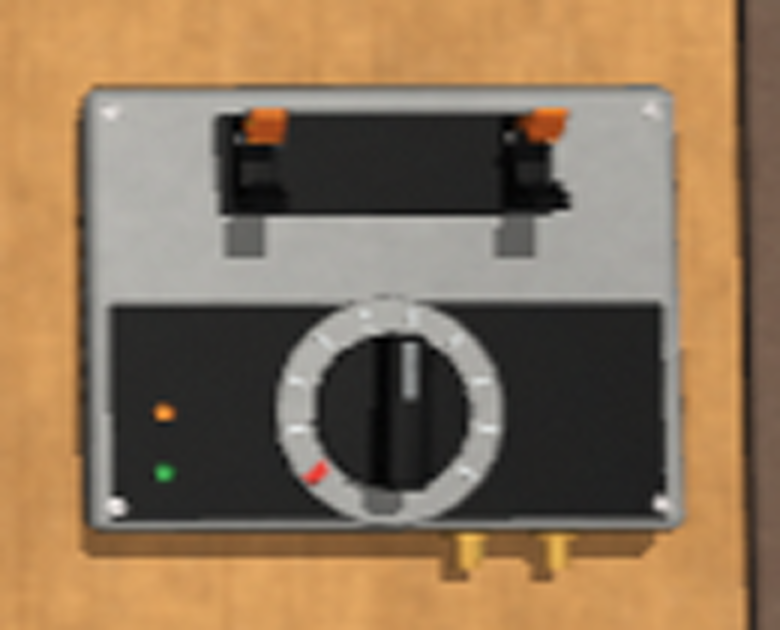

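View pics/s1.png

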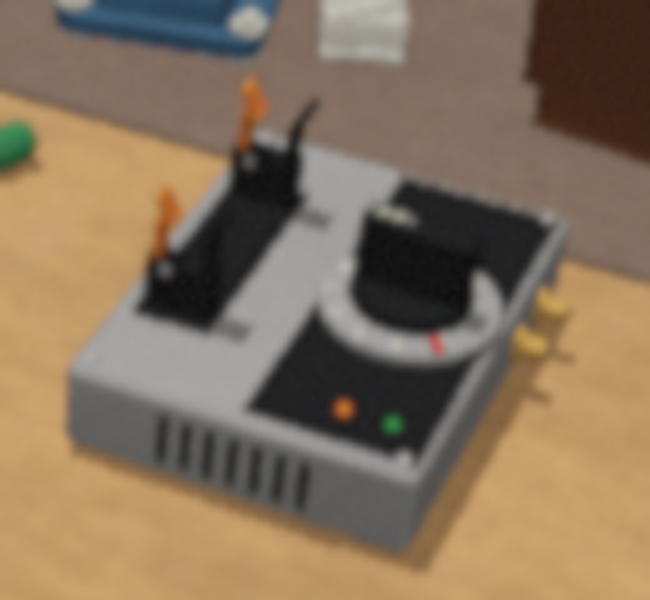

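View pics/t2.png

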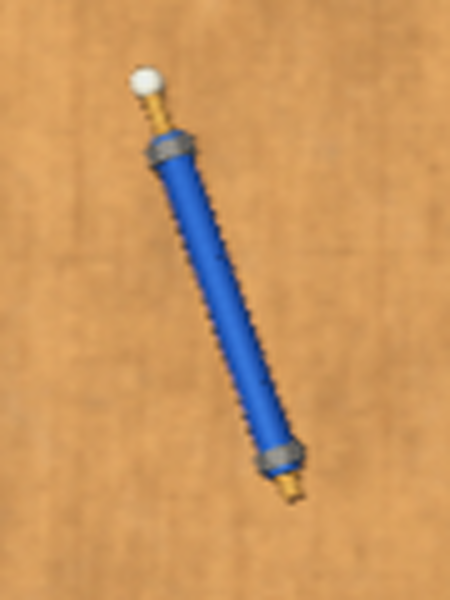

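```bash
python3 - <<'E'
from h import *
ct=cam("top");cs=cam("scene")
for n,(u,v) in dict(TL=(91,90),TR=(672,90),BR=(682,525),BL=(92,526),knobdisc=(390,411),red=(316,472)).items():
    z=.045; print(n,onz(ct,340+(u-3)/6,215+(v-3)/6,z).round(4))
# bar: top face
print("bar ends", onz(ct,340+410/6,215+338/6,.096).round(4), onz(ct,340+407/6,215+488/6,.096).round(4))
# scene check: case corners
for n,(u,v) in dict(BLt=(410,482),TLt=(72,372)).items(): print(n,onz(cs,320+u/5,160+v/5,.045).round(4))
# tri: orange jaw tops
print("jaw b",tri((ct,383.9,235.6),(cs,353,201.6)));print("jaw a",tri((ct,430.7,235.1),(cs,370.2,181)))
# probe ends
A=(234.3,211.3);B=(254.7,268.8);a=(248.6,319.2);b=(320.9,327.2)
for p,q in((A,a),(B,b)): print("probe end",tri((ct,*p),(cs,*q)))
P,Q=onz(ct,*A,.012),onz(ct,*B,.012);print(P,Q,np.linalg.norm(P-Q),(P+Q)/2,np.degrees(np.arctan2(*(P-Q)[[1,0]])))
# ball and tail
X=onz(ct,200+(146-2)/5,180+(81-2)/5,.01);Y=onz(ct,200+(170-2)/5,180+(147-2)/5,.01);Z=onz(ct,200+(280-2)/5,180+(458-2)/5,.01)
print("ball",X,"collars",Y,Z,(Y+Z)/2,np.linalg.norm(Y-Z),np.degrees(np.arctan2(*(Y-Z)[[1,0]])))
E
```

```text
TL [ 0.5754 -0.0392  0.045 ]
TR [ 0.577  -0.2353  0.045 ]
BR [ 0.4314 -0.2364  0.045 ]
BL [ 0.4296 -0.0398  0.045 ]
knobdisc [ 0.4685 -0.1393  0.045 ]
red [ 0.448  -0.1145  0.045 ]
bar ends [ 0.4907 -0.1385  0.096 ] [ 0.4432 -0.1372  0.096 ]
BLt [ 0.4243 -0.0352  0.045 ]
TLt [ 0.5654 -0.0328  0.045 ]
jaw b (array([ 0.55769716, -0.09335494,  0.09013444]), [[0.3, 0.9], [-0.9, -0.1]])
jaw a (array([ 0.55925776, -0.18465346,  0.08748544]), [[0.4, 1.1], [-1.0, -0.1]])
probe end (array([0.61323503, 0.2098683 , 0.00786928]), [[0.5, 1.0], [-1.4, -0.2]])
probe end (array([0.49400264, 0.16527092, 0.0077054 ]), [[0.3, 0.7], [-0.9, -0.1]])
[0.61486098 0.21027168 0.012     ] [0.49531776 0.1652982  0.012     ] 0.12772312494315838 [0.55508937 0.18778494 0.012     ] 20.61685348327287
ball [0.64783136 0.22290616 0.01      ] collars [0.61997494 0.21218102 0.01      ] [0.49042256 0.16358469 0.01      ] [0.55519875 0.18788286 0.01      ] 0.13836697904341594 20.561548900299716
```

```bash
cat >> h.py <<'E'
def rel(target,yaw=None):
    """remaining shift in tool axes (mm) & turn (deg) ; yaw = desired world azimuth of tool y, modulo 180"""
    s=read_state(); R=Ro.from_rotvec(s["tool_rot"]).as_matrix()
    d=R.T@(np.array(target)-s["ee_pos"])*1000
    y=np.degrees(np.arctan2(R[1,1],R[0,1]))
    out=f"t={s['time']:.2f} shift {d.round(1)} |{np.linalg.norm(d):.0f}| yawY={y:.1f} q6={np.degrees(s['qpos'][5]):.1f} tilt={np.degrees(np.arccos(-R[2,0])):.2f} F={s['wrist_force'].round(1)} w={s['gripper_width']*85:.1f} ee={s['ee_pos'].round(4)}"
    if yaw is not None:
        t=(y-yaw+90)%180-90; out+=f" turn {t:.1f} (or {t-180*np.sign(t):.1f})"
    print(out)
E
python3 -c "
from h import *
rel((.468,-.138,.256),90)"
```

```text
t=0.35 shift [ 2.000e-01 -3.183e+02 -3.795e+02] |495| yawY=-67.5 q6=-6.1 tilt=0.01 F=[ 0.6 -0.5  0.6] w=85.0 ee=[ 0.2392 -0.5774  0.2562] turn 22.5 (or -157.5)
```

```bash
python3 -m handwheel '[{"jaw":-1,"xyz":[-5,-29,-34],"turn":0},{"jaw":-1,"xyz":[-5,-29,-34],"turn":0},{"jaw":-1,"xyz":[0,-29,-34],"turn":0},{"jaw":-1,"xyz":[0,-29,-34],"turn":0},{"jaw":-1,"xyz":[0,-29,-34],"turn":0},{"jaw":-1,"xyz":[0,-29,-34],"turn":0},{"jaw":-1,"xyz":[0,-29,-34],"turn":0},{"jaw":-1,"xyz":[0,-29,-34],"turn":0}]'; python3 -c "
from h import *
rel((.468,-.138,.256),-90)"
```

```text
time: 1.15
ee_pos: [0.4047, -0.2521, 0.2657]
tool_rot: [2.011, 0.39, -2.009]
wrist_force: [0.9, -0.3, 0.0]
gripper_width: 1.0
t=1.15 shift [   9.6  -82.1 -101.5] |131| yawY=-68.0 q6=28.1 tilt=0.10 F=[ 0.9 -0.3  0. ] w=85.0 ee=[ 0.4047 -0.2521  0.2657] turn 22.0 (or -158.0)
```

```bash
python3 -m handwheel '[{"jaw":-1,"xyz":[2,-28,-34],"turn":0},{"jaw":-1,"xyz":[2,-28,-34],"turn":0},{"jaw":-1,"xyz":[0,-26,-33],"turn":0},{"jaw":-1,"xyz":[0,0,0],"turn":8},{"jaw":-1,"xyz":[0,0,0],"turn":8},{"jaw":-1,"xyz":[0,0,0],"turn":6},{"jaw":-1,"xyz":[0,0,0],"turn":0}]'; python3 -c "
from h import *
c=cam('wrist');save(c,'w1.png');ct=cam('top')
rel((.468,-.138,.256),-90)
for n,p in dict(knob=(.4684,-.138,.096),seat=(.551,-.138,.08),ja=(.551,-.183,.08),jb=(.551,-.093,.08)).items(): print(n,proj(c,p))
import pickle;pickle.dump(c,open('w1.pkl','wb'))"
```

```text
time: 1.85
ee_pos: [0.4715, -0.1269, 0.2625]
tool_rot: [-2.224, 0.007, 2.216]
wrist_force: [0.2, 0.7, 0.6]
gripper_width: 0.998
t=1.95 shift [ 6.5 10.8  3.4] |13| yawY=-90.0 q6=67.2 tilt=0.24 F=[ 0.2  0.  -0.7] w=85.0 ee=[ 0.4714 -0.1272  0.2625] turn -0.0 (or 180.0)
knob [327.21145168 229.69383905]
seat [327.18866375 112.50271781]
ja [390.16732671 112.17873213]
jb [264.17520613 112.82688248]
```

View pics/w1.png

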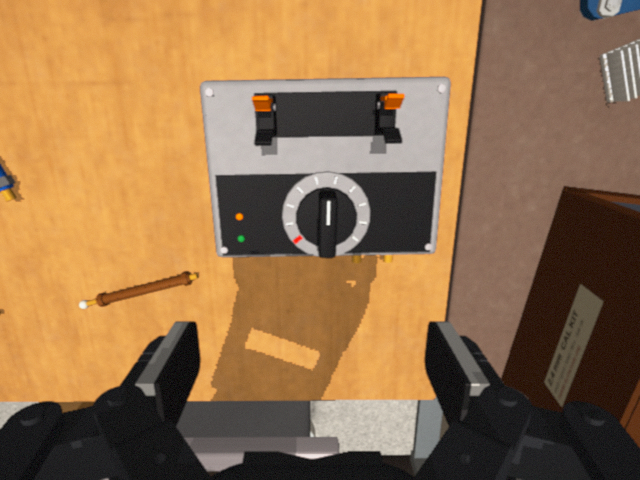

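Wrist view: receiver top corners are at about (203,81), (449,78), (435,256) and (219,256). The knob's white line points to +x at (328,212), and the orange jaw tips are at (262,103) and (393,101).

```bash
python3 - <<'E'
from h import *
import pickle
c=pickle.load(open('w1.pkl','rb'));ct=cam("top");cs=cam("scene")
save(c,"w1z.png",(190,60,470,270),2.8)
for n,p in dict(TL=(203,81),TR=(449,78),BR=(435,256),BL=(219,256),disc=(326,215)).items(): print(n,onz(c,*p,.045).round(4))
for s,ce,m in blobs(c,(5,180,120),(18,255,255),20): print(s,ce)
print(tri((c,262,103),(cs,353,201.6),(ct,383.9,235.6)))
print(tri((c,393,101),(cs,370.2,181),(ct,430.7,235.1)))
print("bar",onz(c,328,190,.096),onz(c,327.5,248,.096))
print("bar line tri",tri((c,328,201),(ct,340+410/6,215+345/6)),)
E
```

```text
TL [ 0.5743 -0.0426  0.045 ]
TR [ 0.5756 -0.234   0.045 ]
BR [ 0.4275 -0.2371  0.045 ]
BL [ 0.4287 -0.0433  0.045 ]
disc [ 0.4661 -0.139   0.045 ]
[384, 93, 20, 17, 267] [392.7, 100.7]
[252, 95, 19, 17, 266] [261.8, 102.9]
[235, 213, 8, 8, 42] [238.9, 216.2]
[352, 256, 10, 7, 35] [356.4, 259.1]
[102, 273, 96, 30, 714] [148.2, 288.4]
[87, 295, 16, 11, 61] [97.1, 300.7]
(array([ 0.55760074, -0.09311626,  0.09038685]), [[0.2, -0.1], [-0.9, -0.1], [0.2, 0.9]])
(array([ 0.55883138, -0.18369566,  0.08821375]), [[1.1, -0.6], [-1.0, -0.1], [-0.0, 1.3]])
bar [ 0.49823234 -0.13834413  0.096     ] [ 0.45395166 -0.13832582  0.096     ]
bar line tri (array([ 0.4887516 , -0.13901813,  0.09074859]), [[0.5, 0.3], [-0.2, -0.1]])
```

View pics/w1z.png

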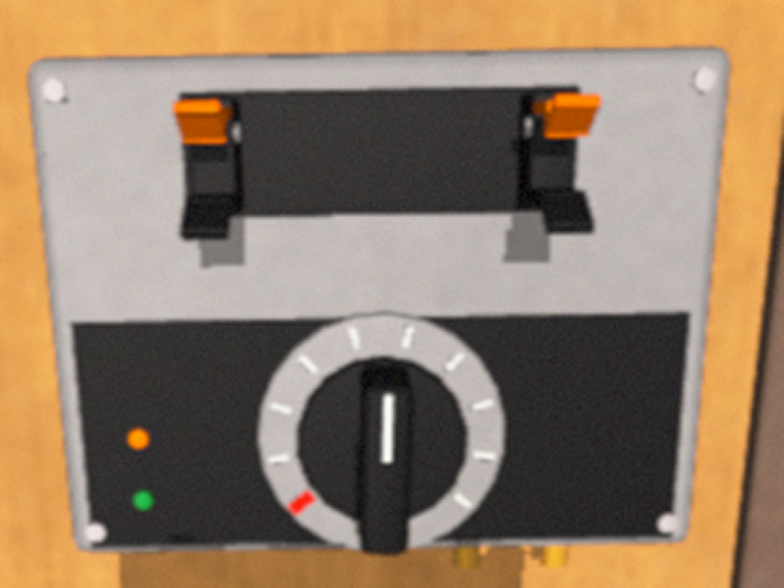

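```bash
python3 -c "
import plant; print([(k,getattr(plant,k)) for k in dir(plant) if not k.startswith('_')])
from h import *
rel((.4675,-.139,.088),-90)"
```

```text
[('Unreachable', <class 'plant.Unreachable'>), ('capture', <function make.<locals>.drawn_camera at 0x7f6604b94180>), ('job_done', <function connect.<locals>.done at 0x7f6604b077e0>), ('read_state', <function make.<locals>.<lambda> at 0x7f6604b94680>), ('tip_reach', 0.025)]
t=2.05 shift [174.5  11.3   4.5] |175| yawY=-90.1 q6=67.2 tilt=0.24 F=[-0.1  0.1  0.2] w=84.8 ee=[ 0.4714 -0.1273  0.2625] turn -0.1 (or 179.9)
```

```bash
python3 -m handwheel '[{"jaw":-0.3,"xyz":[0,11,4],"turn":0},{"jaw":-0.3,"xyz":[40,0,0],"turn":0},{"jaw":-0.3,"xyz":[40,0,0],"turn":0},{"jaw":-0.3,"xyz":[40,0,0],"turn":0},{"jaw":-0.3,"xyz":[20,0,0],"turn":0},{"jaw":-0.3,"xyz":[0,0,0],"turn":0}]' 60; python3 -c "
from h import *
rel((.4675,-.139,.091),-90)
c=cam('wrist');save(c,'w2.png');"
```

```text
time: 2.65
ee_pos: [0.4678, -0.1441, 0.1197]
tool_rot: [2.227, -0.0, -2.206]
wrist_force: [0.6, -0.1, 0.1]
gripper_width: 0.651
t=2.65 shift [28.7 -5.2  0.6] |29| yawY=-89.7 q6=64.9 tilt=0.60 F=[ 0.6 -0.1  0.1] w=55.3 ee=[ 0.4678 -0.1441  0.1197] turn 0.3 (or -179.7)
```

View pics/w2.png

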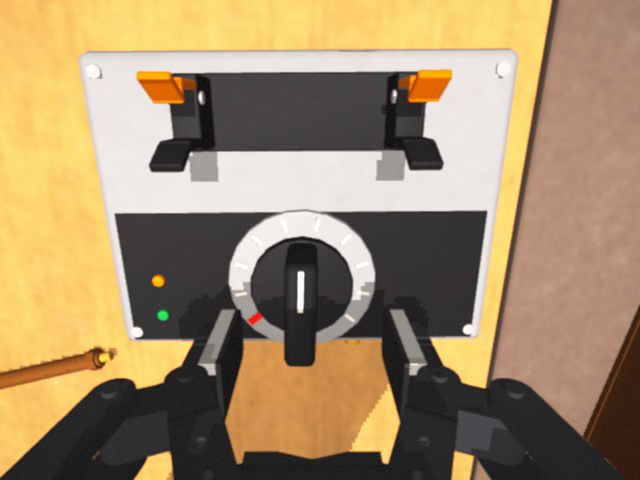

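The bar, at (301,300), is left of the jaw centre line at about (313), which agrees with the computed −5 mm. I'll correct that, descend and close.

```bash
python3 -m handwheel '[{"jaw":-0.3,"xyz":[10,-5,0],"turn":0},{"jaw":-0.3,"xyz":[18,0,0],"turn":0},{"jaw":-0.3,"xyz":[0,0,0],"turn":0}]' 60; python3 -c "
from h import *
rel((.4675,-.139,.091),-90)"
```

```text
time: 3.0
ee_pos: [0.4698, -0.1403, 0.0948]
tool_rot: [2.232, -0.003, -2.198]
wrist_force: [0.9, 0.6, 0.4]
gripper_width: 0.651
t=3.00 shift [ 3.7 -1.3  2.3] |5| yawY=-89.7 q6=65.5 tilt=1.01 F=[0.9 0.6 0.4] w=55.3 ee=[ 0.4698 -0.1403  0.0948] turn 0.3 (or -179.7)
```

```bash
python3 -m handwheel '[{"jaw":-0.3,"xyz":[4,-1,2],"turn":0},{"jaw":1,"xyz":[0,0,0],"turn":0},{"jaw":1,"xyz":[0,0,0],"turn":0},{"jaw":1,"xyz":[0,0,0],"turn":0},{"jaw":1,"xyz":[0,0,0],"turn":0},{"jaw":1,"xyz":[0,0,0],"turn":0},{"jaw":1,"xyz":[0,0,0],"turn":0}]' 60; python3 -c "
from h import *
rel((.4675,-.139,.091),-90)
c=cam('wrist');save(c,'w3.png');"
```

```text
time: 3.7
ee_pos: [0.4685, -0.1389, 0.0934]
tool_rot: [2.235, -0.004, -2.193]
wrist_force: [1.1, 0.8, -4.0]
gripper_width: 0.151
t=3.70 shift [2.4 0.  1.1] |3| yawY=-89.7 q6=65.5 tilt=1.22 F=[ 1.1  0.8 -4. ] w=12.8 ee=[ 0.4685 -0.1389  0.0934] turn 0.3 (or -179.7)
```

View pics/w3.png

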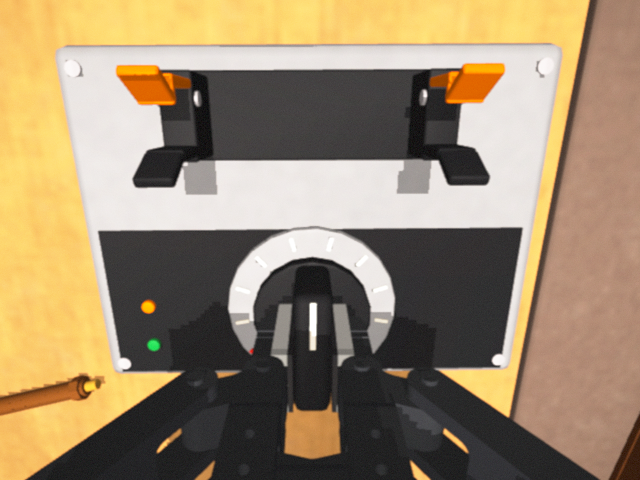

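The jaws have closed squarely on the bar at 12.8 mm. Starting the anticlockwise turn.

```bash
python3 -m handwheel '[{"jaw":1,"xyz":[0,0,0],"turn":-4},{"jaw":1,"xyz":[0,0,0],"turn":-6},{"jaw":1,"xyz":[0,0,0],"turn":-6},{"jaw":1,"xyz":[0,0,0],"turn":-6},{"jaw":1,"xyz":[0,0,0],"turn":-6},{"jaw":1,"xyz":[0,0,0],"turn":-6}]'; python3 -c "
from h import *
rel((.468,-.139,.093));print(read_state()['moment'])"
```

```text
time: 4.35
ee_pos: [0.4682, -0.1376, 0.0934]
tool_rot: [1.878, 0.584, -1.849]
wrist_force: [0.1, 3.3, -2.2]
gripper_width: 0.149
t=4.35 shift [0.4 1.  0.9] |1| yawY=-54.6 q6=30.3 tilt=1.09 F=[ 0.1  3.3 -2.2] w=12.7 ee=[ 0.4682 -0.1376  0.0934]
[ 0.73493642 -0.05955827 -0.06884891]
```

```bash
python3 -m handwheel '[{"jaw":1,"xyz":[0,1,0],"turn":-7},{"jaw":1,"xyz":[0,0,0],"turn":-7},{"jaw":1,"xyz":[0,0,0],"turn":-7},{"jaw":1,"xyz":[0,0,0],"turn":-7},{"jaw":1,"xyz":[0,0,0],"turn":-7},{"jaw":1,"xyz":[0,0,0],"turn":-7}]'; python3 -c "
from h import *
rel((.468,-.139,.093));print(read_state()['moment'])
c=cam('wrist');save(c,'w4.png')"
```

```text
time: 4.95
ee_pos: [0.4669, -0.1366, 0.0935]
tool_rot: [1.353, 1.102, -1.339]
wrist_force: [-0.5, 0.3, -1.7]
gripper_width: 0.155
t=4.95 shift [0.5 1.5 2.1] |3| yawY=-10.9 q6=-13.5 tilt=0.74 F=[-0.5  0.3 -1.7] w=13.2 ee=[ 0.4669 -0.1366  0.0935]
[ 0.4793332   0.19172568 -0.02176684]
```

View pics/w4.png

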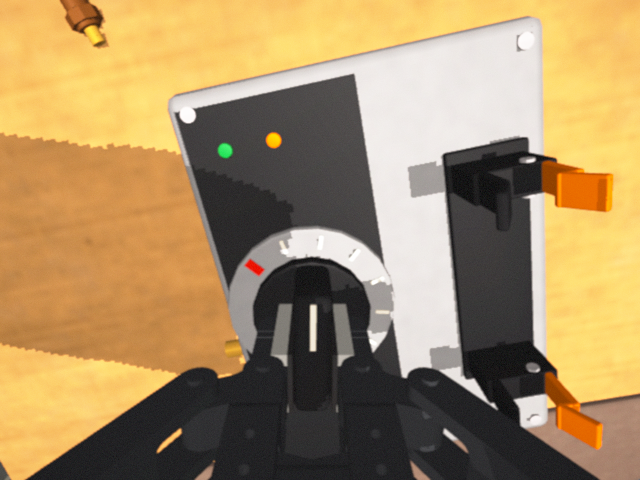

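The bar is following the jaws. The red mark at (255,267) is still about 50° anticlockwise of the pointer.

```bash
python3 -m handwheel '[{"jaw":1,"xyz":[0,1,2],"turn":-7},{"jaw":1,"xyz":[0,0,0],"turn":-7},{"jaw":1,"xyz":[0,0,0],"turn":-7},{"jaw":1,"xyz":[0,0,0],"turn":-7},{"jaw":1,"xyz":[0,0,0],"turn":-7}]'; python3 -c "
from h import *
rel((.468,-.139,.093));print(read_state()['moment'])
c=cam('wrist');save(c,'w5.png')"
```

```text
time: 5.5
ee_pos: [0.4657, -0.1374, 0.0934]
tool_rot: [0.885, 1.378, -0.878]
wrist_force: [-0.8, -0.4, -2.4]
gripper_width: 0.151
t=5.50 shift [0.4 1.4 2.4] |3| yawY=25.0 q6=-49.7 tilt=0.45 F=[-0.8 -0.4 -2.4] w=12.8 ee=[ 0.4657 -0.1374  0.0934]
[-0.0436882   0.24814991 -0.08763415]
```

View pics/w5.png

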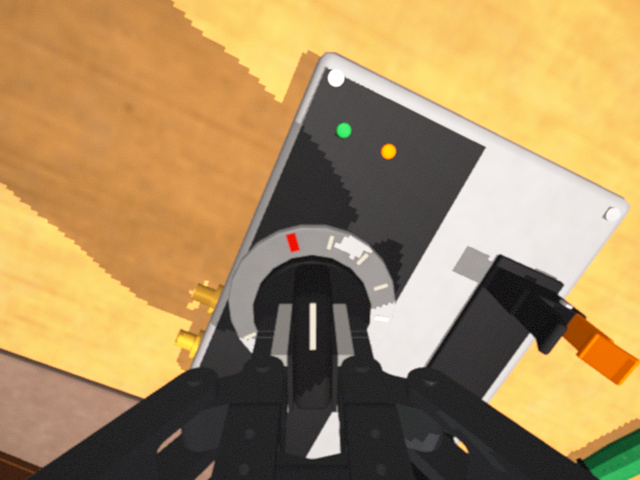

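The red mark at (293,242) is now about 15° left of the pointer. Continuing in small steps until the moment rises.

```bash
python3 -m handwheel '[{"jaw":1,"xyz":[0,1,2],"turn":-5},{"jaw":1,"xyz":[0,0,0],"turn":-5},{"jaw":1,"xyz":[0,0,0],"turn":-4}]'; python3 -c "
from h import *
rel((.468,-.139,.093));print(read_state()['moment'])"; python3 -m handwheel '[{"jaw":1,"xyz":[0,0,0],"turn":-4}]';python3 -c "
from h import *
rel((.468,-.139,.093));print(read_state()['moment'])"; python3 -m handwheel '[{"jaw":1,"xyz":[0,0,0],"turn":-4}]';python3 -c "
from h import *
rel((.468,-.139,.093));print(read_state()['moment'])
c=cam('wrist');save(c,'w6.png')"
```

```text
time: 5.85
ee_pos: [0.4654, -0.1377, 0.0934]
tool_rot: [0.697, 1.456, -0.691]
wrist_force: [-0.2, -1.7, -4.6]
gripper_width: 0.15
t=5.85 shift [0.4 1.2 2.6] |3| yawY=39.1 q6=-63.8 tilt=0.23 F=[-0.2 -1.7 -4.6] w=12.8 ee=[ 0.4654 -0.1377  0.0934]
[-0.30555354  0.07533273 -0.04281494]
time: 5.95
ee_pos: [0.4654, -0.1377, 0.0935]
tool_rot: [0.646, 1.472, -0.64]
wrist_force: [-0.7, -0.8, -1.6]
gripper_width: 0.148
t=5.95 shift [0.5 1.  2.7] |3| yawY=42.8 q6=-67.6 tilt=0.25 F=[-0.7 -0.8 -1.6] w=12.6 ee=[ 0.4654 -0.1377  0.0935]
[ 0.03627659  0.16716695 -1.70361578]
time: 6.05
ee_pos: [0.4648, -0.1372, 0.0935]
tool_rot: [0.599, 1.488, -0.59]
wrist_force: [-4.8, 16.3, 15.0]
gripper_width: 0.153
t=6.05 shift [0.5 0.9 3.6] |4| yawY=46.4 q6=-71.4 tilt=0.32 F=[-4.8 16.3 15. ] w=13.0 ee=[ 0.4648 -0.1372  0.0935]
[ 3.0273528   0.85036356 -1.13299083]
```

View pics/w6.png

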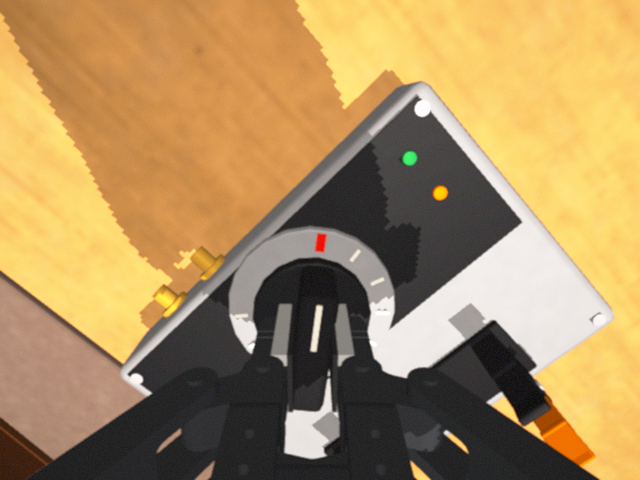

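The pointer is at the red mark (321,242), the moment jumped, and the bar slipped in the jaws, so the stop has been reached. Releasing.

```bash
python3 -m handwheel '[{"jaw":-0.3,"xyz":[0,0,0],"turn":0},{"jaw":-0.3,"xyz":[0,0,0],"turn":0},{"jaw":-0.3,"xyz":[0,0,0],"turn":0},{"jaw":-0.3,"xyz":[-40,0,0],"turn":0},{"jaw":-0.3,"xyz":[-40,0,0],"turn":0},{"jaw":-0.3,"xyz":[-10,0,0],"turn":0}]' 60; python3 -c "
from h import *
rel((.5551,.1878,.25),110.6)
c=cam('wrist');save(c,'w7.png')"
```

```text
time: 6.7
ee_pos: [0.4647, -0.1379, 0.1851]
tool_rot: [0.605, 1.489, -0.598]
wrist_force: [0.3, -0.0, -0.6]
gripper_width: 0.649
t=6.70 shift [ -63.1  297.2 -161.8] |344| yawY=45.9 q6=-70.7 tilt=0.32 F=[ 0.3 -0.  -0.6] w=55.1 ee=[ 0.4647 -0.1379  0.1851] turn -64.7 (or 115.3)
```

View pics/w7.png

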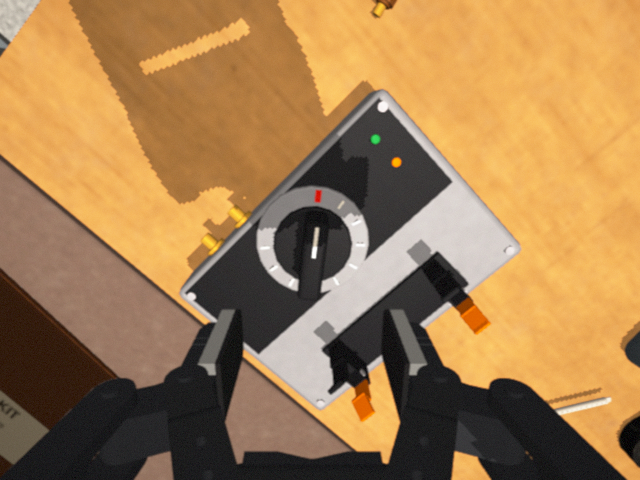

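The pointer at (316,240) is still aimed at the red mark (318,196). Now to the probe.

```bash
python3 -m handwheel '[{"jaw":-0.3,"xyz":[-5,42,-23],"turn":0},{"jaw":-0.3,"xyz":[0,42,-23],"turn":0},{"jaw":-0.3,"xyz":[0,42,-23],"turn":0},{"jaw":-0.3,"xyz":[0,42,-23],"turn":0},{"jaw":-0.3,"xyz":[0,42,-23],"turn":0},{"jaw":-0.3,"xyz":[0,42,-23],"turn":0},{"jaw":-0.3,"xyz":[0,30,-16],"turn":0},{"jaw":-0.3,"xyz":[0,0,0],"turn":8}]' 60;python3 -m handwheel '[{"jaw":-0.3,"xyz":[0,0,0],"turn":8.5},{"jaw":-0.3,"xyz":[0,0,0],"turn":8.5},{"jaw":-0.3,"xyz":[0,0,0],"turn":8.5},{"jaw":-0.3,"xyz":[0,0,0],"turn":8.5},{"jaw":-0.3,"xyz":[0,0,0],"turn":8.5},{"jaw":-0.3,"xyz":[0,0,0],"turn":8.5},{"jaw":-0.3,"xyz":[0,0,0],"turn":8.5},{"jaw":-0.3,"xyz":[0,0,0],"turn":8.5}]'; python3 -c "
from h import *
rel((.5551,.1878,.2),110.6)"
```

```text
time: 7.55
ee_pos: [0.5541, 0.1814, 0.1837]
tool_rot: [0.721, 1.453, -0.719]
wrist_force: [-0.8, -0.7, -0.5]
gripper_width: 0.65
time: 8.35
ee_pos: [0.5517, 0.1831, 0.1709]
tool_rot: [1.596, 0.9, -1.62]
wrist_force: [0.3, 0.2, 0.7]
gripper_width: 0.652
t=8.35 shift [-29.2   0.   -5.6] |30| yawY=-31.9 q6=43.6 tilt=0.85 F=[0.3 0.2 0.7] w=55.4 ee=[0.5517 0.1831 0.1709] turn 37.5 (or -142.5)
```

```bash
python3 -m handwheel '[{"jaw":-0.3,"xyz":[-10,0,-6],"turn":8.5},{"jaw":-0.3,"xyz":[0,0,0],"turn":8.5},{"jaw":-0.3,"xyz":[0,0,0],"turn":8.5},{"jaw":-0.3,"xyz":[0,0,0],"turn":8.5},{"jaw":-0.3,"xyz":[0,0,0],"turn":4},{"jaw":-0.3,"xyz":[0,0,0],"turn":0}]' 60; python3 -c "
from h import *
rel((.5551,.1878,.2),110.6)
c=cam('wrist');save(c,'w8.png')
import pickle;pickle.dump(c,open('w8.pkl','wb'))
for s,ce,m in blobs(c,(100,130,60),(125,255,255),300):
  A,B=axis(m);P,Q=onz(c,*A,.012),onz(c,*B,.012);print(s,A,B,P,Q,(P+Q)/2,np.linalg.norm(P-Q),np.degrees(np.arctan2(*(P-Q)[[1,0]])))
"
```

```text
time: 8.95
ee_pos: [0.5535, 0.1875, 0.172]
tool_rot: [2.015, 0.347, -2.064]
wrist_force: [0.4, 0.3, 0.4]
gripper_width: 0.65
t=8.95 shift [-28.    0.2  -1. ] |28| yawY=-70.8 q6=82.9 tilt=1.35 F=[0.4 0.3 0.4] w=55.3 ee=[0.5535 0.1875 0.172 ] turn -1.4 (or 178.6)
[301, 133, 25, 173, 3411] [311.37573 133.17012] [315.21017 305.01764] [0.61214591 0.20985204 0.012     ] [0.49046159 0.16430736 0.012     ] [0.55130375 0.1870797  0.012     ] 0.12992841136224678 20.52014870079647
```

View pics/w8.png

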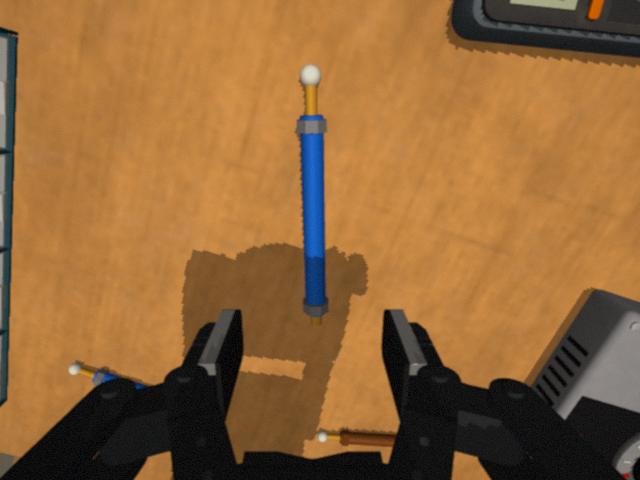

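Wrist view: the blue barrel runs from (311,133) to (315,305), with the collars at (312,124) and (316,306). It lies along the fingers' plane.

```bash
python3 -c "
from h import *
import pickle
c=pickle.load(open('w8.pkl','rb'));ct=cam('top');cs=cam('scene')
for n,p,q,r in (('ball',(311.4,133.2),(248.6,319.2),(234.3,211.3)),('tail',(315.2,305),(320.9,327.2),(254.7,268.8))):
  print(n,tri((c,*p),(cs,*q)),tri((c,*p),(cs,*q),(ct,*r)), tri((c,*p),(ct,*r)))
rel((.5535,.1873,.03),110.6)
"
```

```text
ball (array([0.61137133, 0.20936676, 0.00759137]), [[0.3, 0.7], [-0.3, 0.1]]) (array([0.61262781, 0.20992956, 0.00857772]), [[0.1, -1.2], [-1.1, -0.4], [0.4, 1.3]]) (array([0.61329764, 0.20948414, 0.02009469]), [[1.0, -0.4], [-0.3, 0.2]])
tail (array([0.49089342, 0.16539383, 0.0106513 ]), [[-1.1, -1.7], [0.7, -0.6]]) (array([0.49257497, 0.16547292, 0.01128236]), [[-0.5, -3.1], [-0.1, -1.1], [-0.1, 1.3]]) (array([0.49475755, 0.1650643 , 0.01931247]), [[1.0, -0.2], [-0.3, 0.2]])
t=9.10 shift [142.5   1.   -3. ] |143| yawY=-70.5 q6=82.6 tilt=1.33 F=[ 0.6  0.6 -0.7] w=55.8 ee=[0.5536 0.1876 0.1726] turn -1.1 (or 178.9)
```

```bash
python3 -m handwheel '[{"jaw":-0.3,"xyz":[40,0,-2],"turn":0},{"jaw":-0.3,"xyz":[40,0,0],"turn":-1},{"jaw":-0.3,"xyz":[30,0,0],"turn":0},{"jaw":-0.3,"xyz":[15,0,0],"turn":0},{"jaw":-0.3,"xyz":[0,0,0],"turn":0}]' 60; python3 -c "
from h import *
rel((.5530,.1875,.029),110.6)
c=cam('wrist');save(c,'w9.png')"
```

```text
time: 9.6
ee_pos: [0.5539, 0.1881, 0.0436]
tool_rot: [2.003, 0.376, -2.041]
wrist_force: [0.3, 0.4, 0.6]
gripper_width: 0.648
t=9.60 shift [14.6  0.3  0.8] |15| yawY=-69.0 q6=81.1 tilt=1.08 F=[0.3 0.4 0.6] w=55.1 ee=[0.5539 0.1881 0.0436] turn 0.4 (or -179.6)
```

View pics/w9.png

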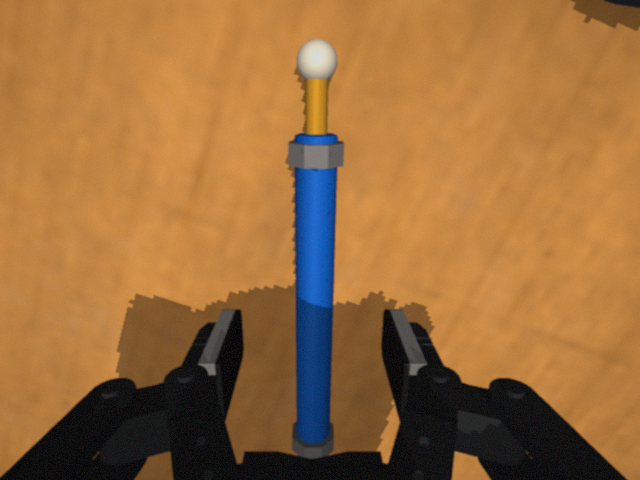

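The barrel (314,300) is centred between the pads. Final descent and grip.

```bash
python3 -m handwheel '[{"jaw":-0.3,"xyz":[10,0,0],"turn":0},{"jaw":-0.3,"xyz":[5,0,0],"turn":0},{"jaw":-0.3,"xyz":[0,0,0],"turn":0}]' 60; python3 -c "
from h import *
rel((.5530,.1875,.029),110.6)"; python3 -m handwheel '[{"jaw":1,"xyz":[0,0,0],"turn":0},{"jaw":1,"xyz":[0,0,0],"turn":0},{"jaw":1,"xyz":[0,0,0],"turn":0},{"jaw":1,"xyz":[0,0,0],"turn":0},{"jaw":1,"xyz":[0,0,0],"turn":0},{"jaw":1,"xyz":[0,0,0],"turn":0}]' 80; python3 -c "
from h import *
rel((.5530,.1875,.029),110.6)
c=cam('wrist');save(c,'w10.png')"
```

```text
time: 9.95
ee_pos: [0.5552, 0.1884, 0.0308]
tool_rot: [2.007, 0.377, -2.036]
wrist_force: [-0.0, -0.2, -0.4]
gripper_width: 0.651
t=9.95 shift [1.9 0.1 2.3] |3| yawY=-69.0 q6=81.0 tilt=0.80 F=[-0.  -0.2 -0.4] w=55.4 ee=[0.5552 0.1884 0.0308] turn 0.4 (or -179.6)
time: 10.55
ee_pos: [0.5559, 0.1886, 0.0327]
tool_rot: [2.01, 0.377, -2.033]
wrist_force: [-0.4, 0.4, -0.7]
gripper_width: 0.15
t=10.55 shift [3.8 0.  3.1] |5| yawY=-68.9 q6=81.0 tilt=0.63 F=[-0.4  0.4 -0.7] w=12.8 ee=[0.5559 0.1886 0.0327] turn 0.5 (or -179.5)
```

View pics/w10.png

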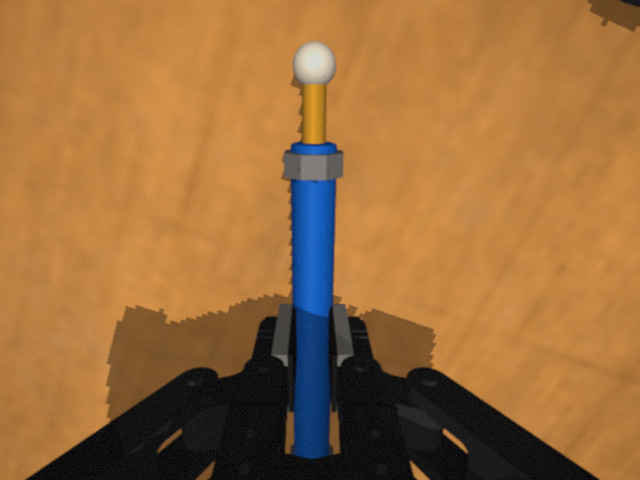

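The TCP drifted up to 32.7 mm, so the fingertips barely pass the barrel's axis. I'll regrip lower.

```bash
python3 -m handwheel '[{"jaw":0.2,"xyz":[0,0,0],"turn":0},{"jaw":0.2,"xyz":[0,0,0],"turn":0},{"jaw":0.2,"xyz":[3,0,3],"turn":0},{"jaw":0.2,"xyz":[3,0,0],"turn":0},{"jaw":0.2,"xyz":[0,0,0],"turn":0}]'; python3 -c "
from h import *
rel((.5530,.1875,.0275),110.6)"
```

```text
time: 11.1
ee_pos: [0.5527, 0.1874, 0.0261]
tool_rot: [2.01, 0.377, -2.033]
wrist_force: [0.8, -0.4, -0.1]
gripper_width: 0.402
t=11.10 shift [-1.4  0.  -0.3] |1| yawY=-68.9 q6=81.0 tilt=0.64 F=[ 0.8 -0.4 -0.1] w=34.1 ee=[0.5527 0.1874 0.0261] turn 0.5 (or -179.5)
```

```bash
python3 -m handwheel '[{"jaw":0.4,"xyz":[-1,0,0],"turn":0},{"jaw":1,"xyz":[0,0,0],"turn":0},{"jaw":1,"xyz":[0,0,0],"turn":0},{"jaw":1,"xyz":[0,0,0],"turn":0},{"jaw":1,"xyz":[0,0,0],"turn":0},{"jaw":1,"xyz":[0,0,0],"turn":0},{"jaw":1,"xyz":[0,0,0],"turn":0}]' 100; python3 -c "
from h import *
rel((.5530,.1875,.0275),110.6)
c=cam('wrist');save(c,'w11.png')"
```

```text
time: 11.8
ee_pos: [0.5528, 0.1874, 0.0274]
tool_rot: [2.01, 0.377, -2.033]
wrist_force: [-0.8, -0.7, 0.8]
gripper_width: 0.148
t=11.80 shift [-0.1  0.  -0.2] |0| yawY=-68.9 q6=81.0 tilt=0.63 F=[-0.8 -0.7  0.8] w=12.6 ee=[0.5528 0.1874 0.0274] turn 0.5 (or -179.5)
```

View pics/w11.png

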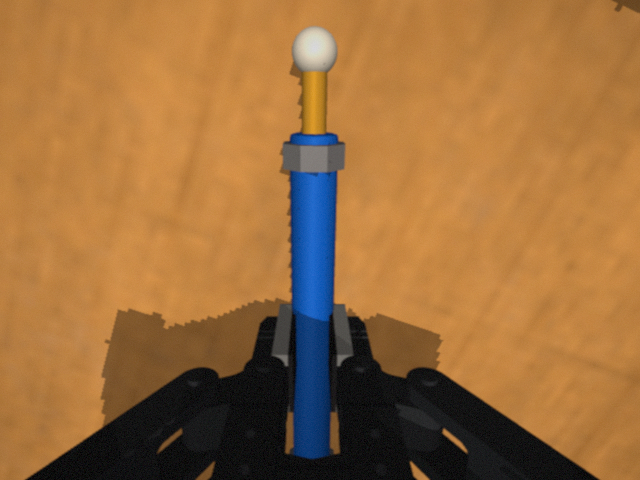

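```bash
python3 -m handwheel '[{"jaw":1,"xyz":[-20,0,0],"turn":0},{"jaw":1,"xyz":[-40,0,0],"turn":0},{"jaw":1,"xyz":[-40,0,0],"turn":0},{"jaw":1,"xyz":[-40,0,0],"turn":0},{"jaw":1,"xyz":[-30,0,0],"turn":0},{"jaw":1,"xyz":[0,0,0],"turn":0}]'; python3 -c "
from h import *
rel((.551,-.139,.2),0)
c=cam('wrist');save(c,'w12.png')"
```

```text
time: 12.45
ee_pos: [0.5543, 0.1874, 0.2022]
tool_rot: [2.006, 0.377, -2.037]
wrist_force: [0.3, 0.6, -0.8]
gripper_width: 0.147
t=12.45 shift [  2.6 303.4 120.3] |326| yawY=-68.9 q6=81.0 tilt=0.86 F=[ 0.3  0.6 -0.8] w=12.5 ee=[0.5543 0.1874 0.2022] turn -68.9 (or 111.1)
```

View pics/w12.png

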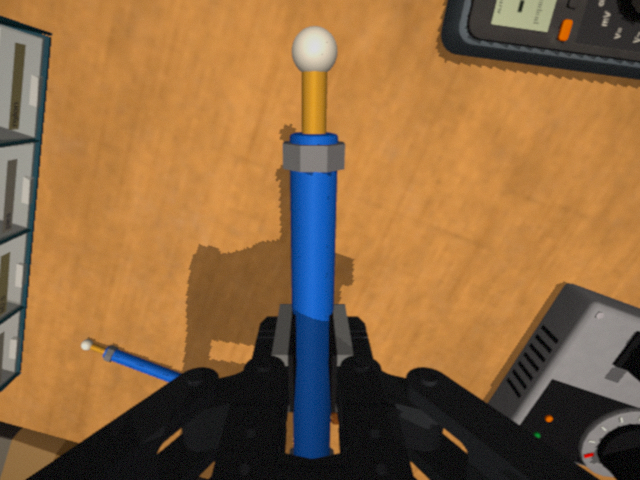

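The probe is held without slip (ball still at (314,50)). Now turning and carrying it across.

```bash
python3 -m handwheel '[{"jaw":1,"xyz":[0,0,0],"turn":-4},{"jaw":1,"xyz":[0,0,0],"turn":-8.5},{"jaw":1,"xyz":[0,0,0],"turn":-8.5},{"jaw":1,"xyz":[0,0,0],"turn":-8.5},{"jaw":1,"xyz":[0,0,0],"turn":-8.5},{"jaw":1,"xyz":[0,0,0],"turn":-8.5},{"jaw":1,"xyz":[0,0,0],"turn":-8.5},{"jaw":1,"xyz":[0,0,0],"turn":-8.5}]';python3 -m handwheel '[{"jaw":1,"xyz":[0,0,0],"turn":-6},{"jaw":1,"xyz":[0,0,0],"turn":0}]'; python3 -c "
from h import *
rel((.551,-.139,.2),0)"
```

```text
time: 13.3
ee_pos: [0.5491, 0.1861, 0.1875]
tool_rot: [1.245, 1.191, -1.296]
wrist_force: [-0.7, -0.1, -1.1]
gripper_width: 0.146
time: 13.5
ee_pos: [0.5479, 0.1858, 0.1839]
tool_rot: [1.161, 1.25, -1.217]
wrist_force: [0.5, -1.3, -0.5]
gripper_width: 0.143
t=13.50 shift [-14.   -8.5 324.8] |325| yawY=1.9 q6=10.1 tilt=2.34 F=[ 0.5 -1.3 -0.5] w=12.2 ee=[0.5479 0.1858 0.1839] turn 1.9 (or -178.1)
```

```bash
python3 -m handwheel '[{"jaw":1,"xyz":[-6,-2,30],"turn":0},{"jaw":1,"xyz":[-6,-2,40],"turn":0},{"jaw":1,"xyz":[-6,-2,40],"turn":0},{"jaw":1,"xyz":[-6,-2,40],"turn":0},{"jaw":1,"xyz":[0,0,40],"turn":0},{"jaw":1,"xyz":[0,0,40],"turn":0},{"jaw":1,"xyz":[0,0,40],"turn":0},{"jaw":1,"xyz":[0,0,30],"turn":0}]';python3 -c "
from h import *
rel((.551,-.139,.2),0);print(Ro.from_rotvec(read_state()['tool_rot']).as_matrix().round(4))"
```

```text
time: 14.3
ee_pos: [0.5447, -0.1212, 0.2018]
tool_rot: [1.171, 1.249, -1.242]
wrist_force: [0.7, 0.3, -0.2]
gripper_width: 0.148
t=14.30 shift [ 1.5  6.1 17.8] |19| yawY=0.7 q6=-18.5 tilt=3.05 F=[ 0.7  0.3 -0.2] w=12.5 ee=[ 0.5447 -0.1212  0.2018] turn 0.7 (or -179.3)
[[-0.0528  0.9985  0.0117]
 [-0.006   0.0114 -0.9999]
 [-0.9986 -0.0529  0.0054]]
```

```bash
python3 -m handwheel '[{"jaw":1,"xyz":[10,6,10],"turn":0.5},{"jaw":1,"xyz":[20,0,8],"turn":0},{"jaw":1,"xyz":[20,0,0],"turn":0},{"jaw":1,"xyz":[8,0,0],"turn":0},{"jaw":1,"xyz":[0,0,0],"turn":0}]';python3 -c "
from h import *
rel((.552,-.139,.14),0.3);print(Ro.from_rotvec(read_state()['tool_rot']).as_matrix().round(4))
for n in ('wrist','scene','top'): 
  c=cam(n);save(c,n+'13.png',{'wrist':None,'scene':(310,130,450,240),'top':(340,190,470,320)}[n],{'wrist':1,'scene':5,'top':4.5}[n])
  for s,ce,m in blobs(c,(5,180,120),(18,255,255),5): print(n,s,ce)
"
```

```text
time: 14.8
ee_pos: [0.547, -0.1425, 0.1365]
tool_rot: [1.19, 1.241, -1.266]
wrist_force: [0.2, 0.5, -0.8]
gripper_width: 0.142
t=14.80 shift [-3.8  4.7 -3.6] |7| yawY=-0.9 q6=-18.5 tilt=3.31 F=[ 0.2  0.5 -0.8] w=12.1 ee=[ 0.547  -0.1425  0.1365] turn -1.2 (or 178.8)
[[-0.0576  0.9982 -0.0161]
 [-0.0037 -0.0163 -0.9999]
 [-0.9983 -0.0576  0.0046]]
wrist [34, 0, 10, 4, 21] [37.1, 0.8]
wrist [38, 2, 12, 6, 16] [42.6, 3.3]
wrist [49, 5, 5, 6, 13] [51.2, 7.7]
wrist [52, 12, 3, 3, 6] [53.0, 12.7]
wrist [49, 15, 6, 2, 6] [51.5, 15.8]
wrist [301, 83, 1, 5, 5] [301.0, 85.0]
wrist [323, 96, 1, 10, 10] [323.0, 100.5]
wrist [323, 107, 1, 6, 6] [323.0, 109.5]
wrist [154, 113, 12, 13, 126] [159.5, 118.6]
wrist [301, 112, 1, 5, 5] [301.0, 114.0]
wrist [323, 114, 1, 8, 8] [323.0, 117.5]
wrist [301, 128, 2, 5, 6] [301.5, 130.2]
wrist [336, 172, 20, 40, 596] [345.2, 193.5]
wrist [118, 281, 6, 12, 31] [120.4, 287.2]
scene [387, 241, 3, 2, 6] [388.0, 241.5]
scene [0, 320, 56, 160, 5244] [22.0, 411.5]
scene [0, 371, 9, 25, 139] [2.9, 381.9]
scene [5, 390, 4, 4, 10] [6.6, 391.9]
top [621, 11, 3, 2, 5] [621.8, 11.4]
top [33, 47, 88, 126, 6376] [76.3, 109.7]
top [292, 152, 3, 6, 15] [293.1, 154.7]
top [381, 234, 6, 2, 11] [383.7, 234.5]
top [366, 283, 3, 2, 6] [367.0, 283.5]
```

View pics/wrist13.png

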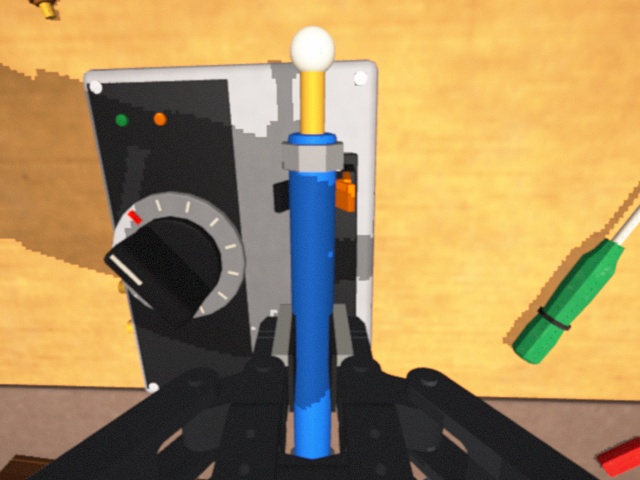

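View pics/scene13.png

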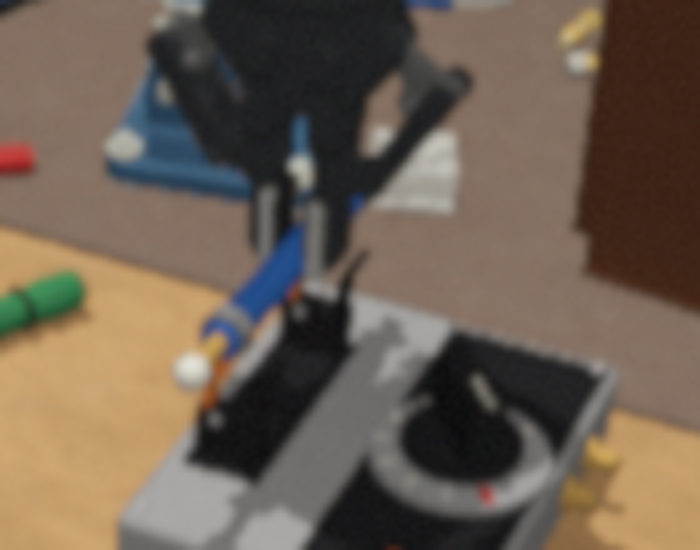

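View pics/top13.png

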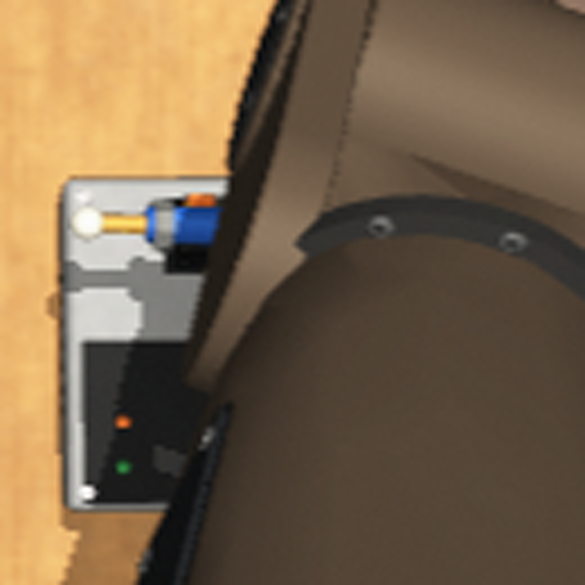

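Wrist view: the barrel (290–335 wide at row 240) hangs over the fork at y=-93. The black tine is to its left (275–290,195) and the orange jaw to its right (345,193). Knob line and red mark will be checked properly later. Computing the barrel's position now.

```bash
python3 - <<'E'
from h import *
c=cam('wrist');s=read_state();R=Ro.from_rotvec(s['tool_rot']).as_matrix()
ax=s['ee_pos']+R@[.0174,0,0];print("axis by kin",ax.round(4),"probe dir",(-R[:,2]).round(4))
hsv=cv2.cvtColor(c["color"],cv2.COLOR_RGB2HSV); m=cv2.inRange(hsv,(100,130,60),(125,255,255))
for r in (185,220,260,290):
    xs=np.where(m[r,250:380])[0]+250; P=onz(c,(xs[0]+xs[-1])/2,r,ax[2]); print(r,xs[0],xs[-1],P.round(4),"width",np.linalg.norm(onz(c,xs[0],r,ax[2])-onz(c,xs[-1],r,ax[2])).round(4))
# collar far end, ball
print("ball",onz(c,312.5,50,ax[2]),"collar",onz(c,312.5,156,ax[2]))
print("jaw b top corners at z .09/.102",[onz(c,336,175,z).round(4) for z in(.09,.102)],[onz(c,356,210,z).round(4) for z in(.09,.102)])
print("tine left edge", [onz(c,274,195,z).round(4) for z in(.09,.102)])
print("case corners",onz(c,86,72,.045),onz(c,376,64,.045))
save(c,"w14z.png",(250,120,400,260),5)
E
```

```text
axis by kin [ 0.5469 -0.143   0.1214] probe dir [ 0.0146  0.9999 -0.006 ]
185 288 334 [ 0.5473 -0.0834  0.1214] width 0.0155
220 290 334 [ 0.5474 -0.0956  0.1214] width 0.0153
260 291 334 [ 0.5474 -0.1106  0.1214] width 0.0155
290 292 333 [ 0.5472 -0.1225  0.1214] width 0.0152
ball [ 0.54838761 -0.04218487  0.12143506] collar [ 0.54792079 -0.07374416  0.12143506]
jaw b top corners at z .09/.102 [array([ 0.5558, -0.0855,  0.09  ]), array([ 0.5557, -0.0834,  0.102 ])] [array([ 0.5643, -0.1004,  0.09  ]), array([ 0.5636, -0.0972,  0.102 ])]
tine left edge [array([ 0.5297, -0.0938,  0.09  ]), array([ 0.5315, -0.0911,  0.102 ])]
case corners [ 0.43121171 -0.04121417  0.045     ] [ 0.57473315 -0.04037262  0.045     ]
```

View pics/w14z.png

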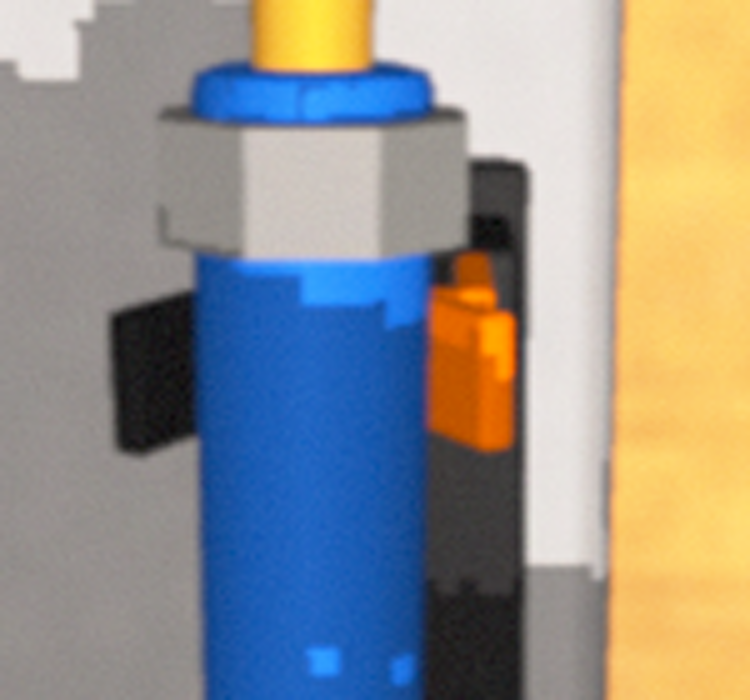

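```bash
python3 - <<'E'
from h import *
import pickle
c=pickle.load(open('w1.pkl','rb'));ct=cam('top')
f=lambda u,v:(190+(u-1.4)/2.8,60+(v-1.4)/2.8)
for n,p in dict(tineB_front=(205,235),tineA_front=(570,229),tineB_back=(210,197),tineA_back=(555,192),jawB_back=(200,100),jawB_front=(203,143),jawA_back=(570,95),jawA_front=(570,137),plate_back=(380,91),plate_front=(380,214),).items():
    print(n,[onz(c,*f(*p),z).round(4).tolist() for z in (.045,.05,.09,.102)])
g=lambda u,v:(340+(u-3)/6,215+(v-3)/6)
for n,p in dict(tB_front=(260,182),tA_front=(550,210),jawB_back=(268,108),jawB_front=(265,142),jA_back=(545,108),jA_front=(545,142),plate_back=(390,114),plate_front=(390,214)).items():
    print("top",n,[onz(ct,*g(*p),z).round(4).tolist() for z in (.045,.05,.09,.102)])
E
```

```text
tineB_front [[0.5268, -0.0869, 0.045], [0.5272, -0.0875, 0.05], [0.5306, -0.0922, 0.09], [0.5316, -0.0936, 0.102]]
tineA_front [[0.5279, -0.1934, 0.045], [0.5283, -0.1923, 0.05], [0.5316, -0.1843, 0.09], [0.5326, -0.1819, 0.102]]
tineB_back [[0.5374, -0.0888, 0.045], [0.5377, -0.0894, 0.05], [0.5398, -0.0938, 0.09], [0.5404, -0.0952, 0.102]]
tineA_back [[0.5383, -0.1884, 0.045], [0.5386, -0.1875, 0.05], [0.5406, -0.18, 0.09], [0.5412, -0.1778, 0.102]]
jawB_back [[0.5637, -0.0871, 0.045], [0.5636, -0.0877, 0.05], [0.5626, -0.0924, 0.09], [0.5622, -0.0938, 0.102]]
jawB_front [[0.5522, -0.0875, 0.045], [0.5523, -0.088, 0.05], [0.5526, -0.0927, 0.09], [0.5527, -0.0941, 0.102]]
jawA_back [[0.5645, -0.1911, 0.045], [0.5644, -0.1901, 0.05], [0.5633, -0.1824, 0.09], [0.5629, -0.18, 0.102]]
jawA_front [[0.5533, -0.1918, 0.045], [0.5534, -0.1908, 0.05], [0.5536, -0.183, 0.09], [0.5536, -0.1806, 0.102]]
plate_back [[0.5658, -0.1377, 0.045], [0.5657, -0.1375, 0.05], [0.5644, -0.1362, 0.09], [0.564, -0.1357, 0.102]]
plate_front [[0.5324, -0.1379, 0.045], [0.5328, -0.1377, 0.05], [0.5355, -0.1363,
[... 263 characters left out ...]
]
top jawB_back [[0.5698, -0.0988, 0.045], [0.5693, -0.0982, 0.05], [0.5654, -0.0933, 0.09], [0.5643, -0.0918, 0.102]]
top jawB_front [[0.5583, -0.0978, 0.045], [0.5578, -0.0972, 0.05], [0.5544, -0.0923, 0.09], [0.5534, -0.0908, 0.102]]
top jA_back [[0.5706, -0.1923, 0.045], [0.5701, -0.1912, 0.05], [0.5662, -0.1828, 0.09], [0.565, -0.1802, 0.102]]
top jA_front [[0.5591, -0.1922, 0.045], [0.5586, -0.1911, 0.05], [0.5552, -0.1826, 0.09], [0.5541, -0.1801, 0.102]]
top plate_back [[0.5681, -0.14, 0.045], [0.5676, -0.1392, 0.05], [0.5638, -0.1327, 0.09], [0.5627, -0.1307, 0.102]]
top plate_front [[0.5343, -0.1397, 0.045], [0.534, -0.1389, 0.05], [0.5315, -0.1325, 0.09], [0.5307, -0.1305, 0.102]]
```

```bash
python3 -m handwheel '[{"jaw":1,"xyz":[0,2.6,-4],"turn":-1.5},{"jaw":1,"xyz":[8,0.5,0],"turn":0},{"jaw":1,"xyz":[0,0,0],"turn":0}]' 120;python3 - <<'E'
from h import *
rel((.5497,-.138,.0975),.65)
c=cam('wrist');s=read_state();R=Ro.from_rotvec(s['tool_rot']).as_matrix()
ax=s['ee_pos']+R@[.0174,0,0];print("axis by kin",ax.round(4),"probe dir",(-R[:,2]).round(4))
hsv=cv2.cvtColor(c["color"],cv2.COLOR_RGB2HSV); m=cv2.inRange(hsv,(100,130,60),(125,255,255))
for r in (185,290):
    xs=np.where(m[r,250:380])[0]+250; P=onz(c,(xs[0]+xs[-1])/2,r,ax[2]); print(r,P.round(4))
save(c,"w15.png")
E
```

```text
time: 15.35
ee_pos: [0.5514, -0.1384, 0.1318]
tool_rot: [1.17, 1.249, -1.239]
wrist_force: [0.2, -1.1, -1.3]
gripper_width: 0.134
t=15.35 shift [34.3  0.  -0.6] |34| yawY=0.8 q6=-19.7 tilt=2.93 F=[ 0.2 -1.1 -1.3] w=11.4 ee=[ 0.5514 -0.1384  0.1318] turn 0.2 (or -179.8)
axis by kin [ 0.5508 -0.1386  0.1149] probe dir [-0.0142  0.9999 -0.0058]
185 [ 0.5495 -0.079   0.1149]
290 [ 0.5502 -0.1181  0.1149]
```

View pics/w15.png

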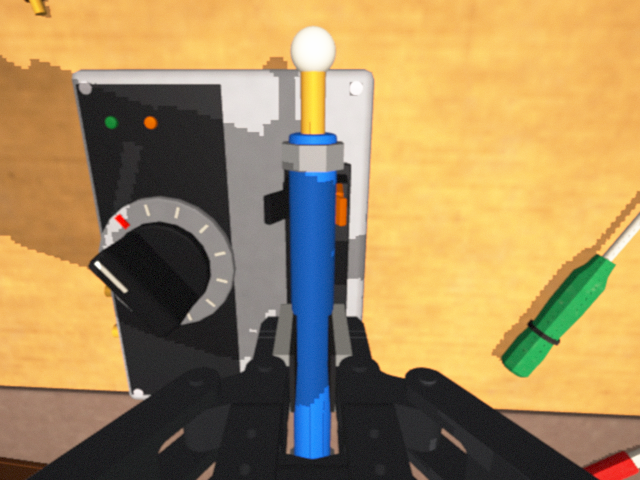

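The probe is at x≈0.550, nearly parallel to the holder. Descending in steps and checking the force after each.

```bash
python3 -m handwheel '[{"jaw":1,"xyz":[6,0.3,0],"turn":0},{"jaw":1,"xyz":[5,0.2,0],"turn":0}]' ;python3 - <<'E'
from h import *
rel((.5502,-.138,.0975),.65)
E
python3 -m handwheel '[{"jaw":1,"xyz":[5,0.3,0],"turn":0},{"jaw":1,"xyz":[4,0.2,0],"turn":0}]' ;python3 - <<'E'
from h import *
rel((.5502,-.138,.0975),.65)
E
```

```text
time: 15.6
ee_pos: [0.5519, -0.1386, 0.1211]
tool_rot: [1.17, 1.247, -1.238]
wrist_force: [0.3, -0.1, -1.2]
gripper_width: 0.131
t=15.60 shift [23.7 -0.5 -0.8] |24| yawY=0.8 q6=-19.6 tilt=2.84 F=[ 0.3 -0.1 -1.2] w=11.1 ee=[ 0.5519 -0.1386  0.1211] turn 0.1 (or -179.9)
time: 15.8
ee_pos: [0.5512, -0.1387, 0.111]
tool_rot: [1.17, 1.249, -1.239]
wrist_force: [-3.8, 1.4, 0.6]
gripper_width: 0.132
t=15.80 shift [13.6 -0.3 -0.8] |14| yawY=0.8 q6=-19.6 tilt=2.95 F=[-3.8  1.4  0.6] w=11.2 ee=[ 0.5512 -0.1387  0.111 ] turn 0.1 (or -179.9)
```

```bash
python3 -m handwheel '[{"jaw":1,"xyz":[4,0.2,0],"turn":0},{"jaw":1,"xyz":[3,0.2,0],"turn":0}]' ;python3 - <<'E'
from h import *
rel((.5502,-.138,.0975),.65)
E
python3 -m handwheel '[{"jaw":1,"xyz":[4,0.2,0],"turn":0}]' ;python3 - <<'E'
from h import *
rel((.5502,-.138,.0975),.65)
c=cam('wrist');save(c,"w16.png");c=cam('scene');save(c,"s16.png",(310,130,450,240),5)
E
```

```text
time: 16.0
ee_pos: [0.5562, -0.1411, 0.1101]
tool_rot: [1.173, 1.233, -1.232]
wrist_force: [6.4, 2.9, 81.8]
gripper_width: 0.0
t=16.00 shift [12.8 -5.5 -3.4] |14| yawY=0.8 q6=-19.5 tilt=2.20 F=[ 6.4  2.9 81.8] w=0.0 ee=[ 0.5562 -0.1411  0.1101] turn 0.1 (or -179.9)
time: 16.1
ee_pos: [0.5596, -0.1416, 0.1112]
tool_rot: [1.177, 1.223, -1.226]
wrist_force: [-2.3, 14.6, 34.3]
gripper_width: -0.0
t=16.10 shift [13.8 -9.  -4. ] |17| yawY=0.7 q6=-19.5 tilt=1.70 F=[-2.3 14.6 34.3] w=-0.0 ee=[ 0.5596 -0.1416  0.1112] turn 0.1 (or -179.9)
```

View pics/w16.png

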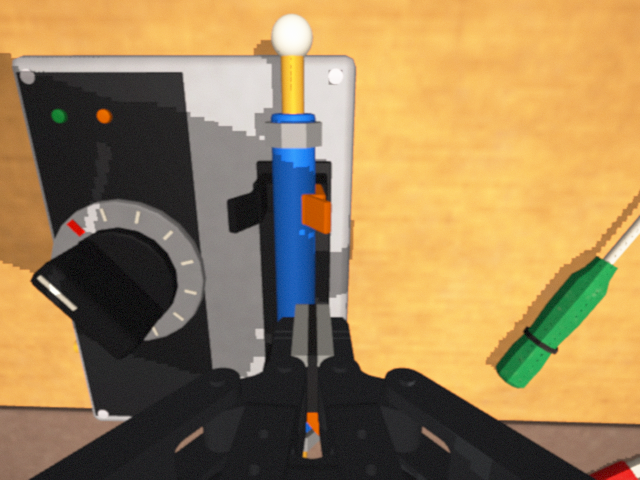

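View pics/s16.png

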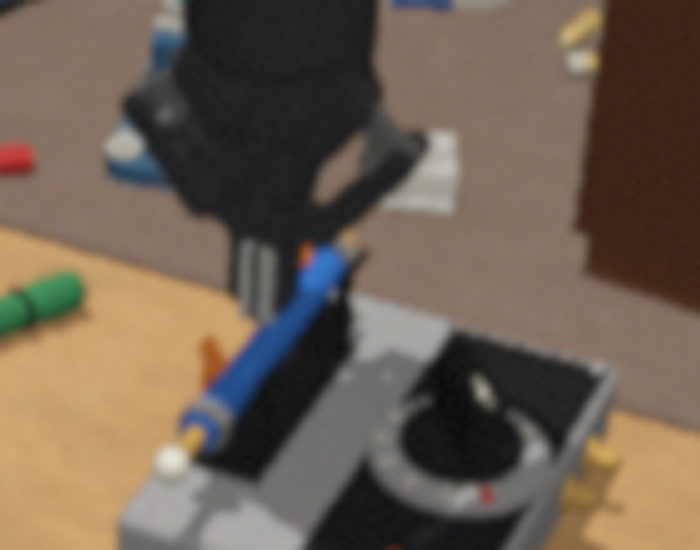

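The probe squeezed out of the pads: they are fully shut, and the probe now lies loose in the fork mouths with its ball end lower. I'll lift off and look before doing anything else.

```bash
python3 -m handwheel '[{"jaw":1,"xyz":[-10,0,0],"turn":0},{"jaw":1,"xyz":[-30,0,0],"turn":0},{"jaw":1,"xyz":[-40,0,0],"turn":0},{"jaw":1,"xyz":[-20,0,0],"turn":0},{"jaw":1,"xyz":[0,0,0],"turn":0}]' 40;python3 - <<'E'
from h import *
rel((.550,-.138,.0975),.65)
c=cam('wrist');save(c,"w17.png");c=cam('scene');save(c,"s17.png",(310,130,450,240),5);c=cam('top');save(c,"t17.png",(340,190,470,320),4.5)
E
```

```text
time: 16.7
ee_pos: [0.5643, -0.14, 0.216]
tool_rot: [1.178, 1.216, -1.221]
wrist_force: [-0.4, 0.5, -0.6]
gripper_width: -0.002
t=16.70 shift [118.7 -12.2  -4.2] |119| yawY=0.7 q6=-19.8 tilt=1.42 F=[-0.4  0.5 -0.6] w=-0.2 ee=[ 0.5643 -0.14    0.216 ] turn 0.1 (or -179.9)
```

View pics/w17.png

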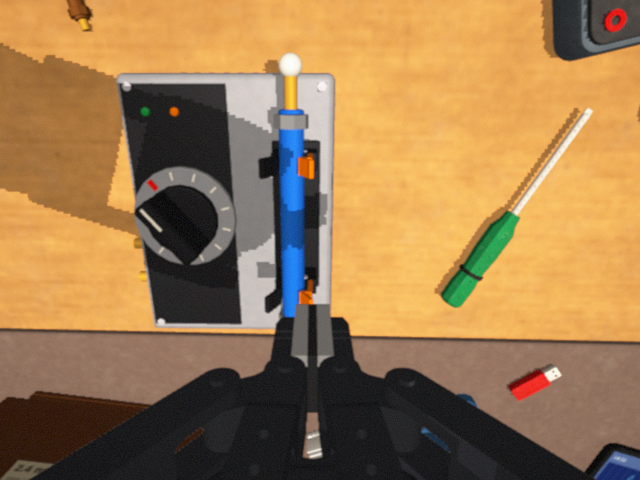

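View pics/s17.png

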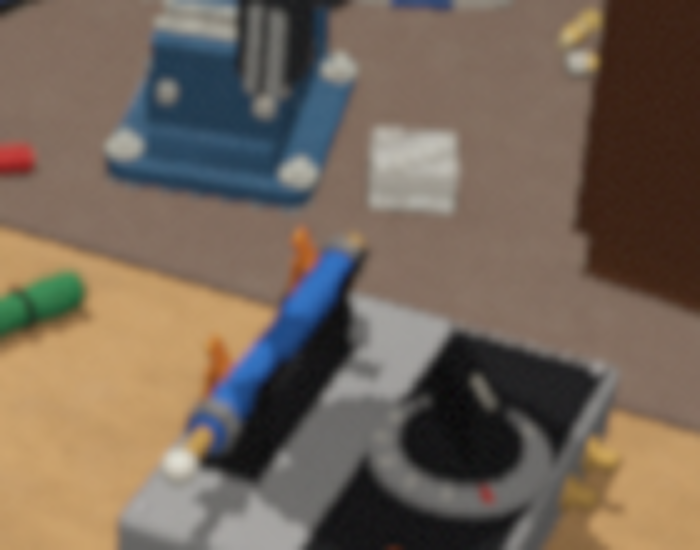

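View pics/t17.png

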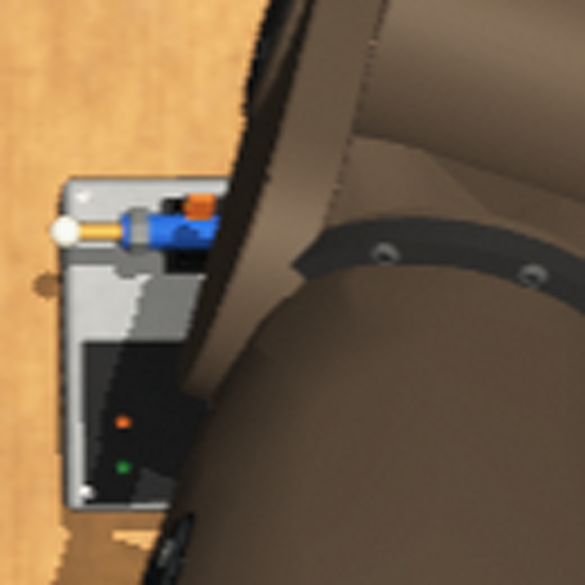

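The probe rests in both fork mouths, ball toward +y, with its ball at (290,64) and collar at (291,121). Measuring its lie, and also the knob.

```bash
python3 - <<'E'
from h import *
c=cam('wrist');cs=cam('scene');save(c,"w18z.png",(110,50,350,340),2.0)
for z in(.09,.095,.1):
    print(z,"ball",onz(c,290,64,z).round(4),"collar",onz(c,291,121,z).round(4),"barrel r200",onz(c,291,200,z).round(4),"r300",onz(c,292.5,300,z).round(4))
print("ball tri",tri((c,290,64),(cs,310+180/5,130+463/5)))
print("collar tri",tri((c,291,121),(cs,310+212/5,130+424/5)))
A,B=onz(c,140,208,.096),onz(c,160,231,.096);r=onz(c,153,185,.046);print("line az",A,B,np.degrees(np.arctan2(*(A-B)[[1,0]])),"red az from axis",np.degrees(np.arctan2(r[1]+.139,r[0]-.468)))
E
```

```text
0.09 ball [ 0.5467 -0.0357  0.09  ] collar [ 0.5471 -0.0656  0.09  ] barrel r200 [ 0.5468 -0.1119  0.09  ] r300 [ 0.5475 -0.1807  0.09  ]
0.095 ball [ 0.5471 -0.0361  0.095 ] collar [ 0.5474 -0.0653  0.095 ] barrel r200 [ 0.5472 -0.1107  0.095 ] r300 [ 0.5478 -0.178   0.095 ]
0.1 ball [ 0.5474 -0.0364  0.1   ] collar [ 0.5478 -0.065   0.1   ] barrel r200 [ 0.5476 -0.1094  0.1   ] r300 [ 0.5482 -0.1753  0.1   ]
ball tri (array([ 0.54485297, -0.03551781,  0.08023958]), [[-1.9, 0.9], [-0.6, -0.0]])
collar tri (array([ 0.54525727, -0.06666106,  0.07865343]), [[-1.7, 0.8], [-0.6, 0.0]])
line az [ 0.45554078 -0.11707862  0.096     ] [ 0.46603494 -0.13156133  0.096     ] 125.9270620056001 red az from axis 133.59636457511274
```

View pics/w18z.png

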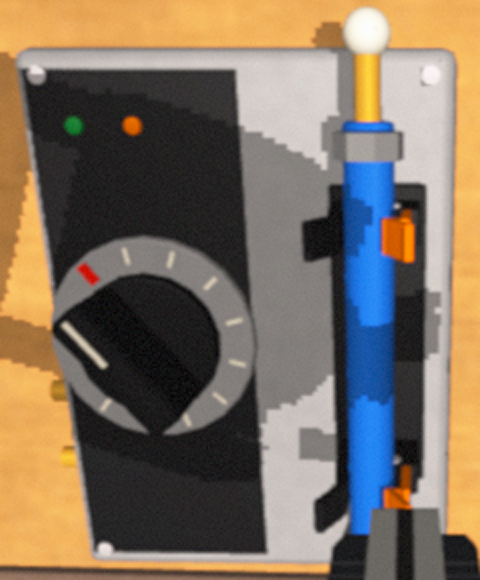

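```bash
python3 - <<'E'
from h import *
cs=cam('scene')
f=lambda p:((np.array(p)-[310,130])*5).round(0)
for z in(.08,.085,.09,.095,.1): print(z,"Acollar",f(proj(cs,(.5465,-.2025,z))),"Bcollar",f(proj(cs,(.5455,-.0665,z))),"ball",f(proj(cs,(.545,-.0285,z))))
save(cs,"s19.png",(330,165,400,235),9)
E
```

```text
0.08 Acollar [338. 258.] Bcollar [209. 421.] ball [169. 473.]
0.085 Acollar [339. 248.] Bcollar [210. 411.] ball [169. 463.]
0.09 Acollar [340. 238.] Bcollar [210. 401.] ball [170. 452.]
0.095 Acollar [341. 228.] Bcollar [211. 390.] ball [171. 442.]
0.1 Acollar [342. 218.] Bcollar [212. 380.] ball [172. 431.]
```

View pics/s19.png

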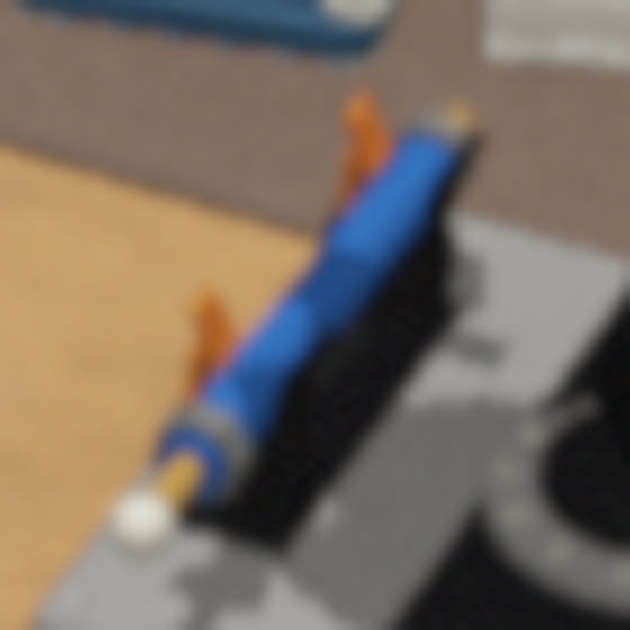

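By triangulation the probe's axis is near z≈0.08, about the home height, but end A looks a few mm higher. I'll press down on the barrel with the shut fingertips and use the contact height as the check: home means barrel top 88 mm, so TCP ≈ 113 mm.

```bash
python3 -m handwheel '[{"jaw":1,"xyz":[20,-14,0],"turn":0},{"jaw":1,"xyz":[30,0,0],"turn":0},{"jaw":1,"xyz":[25,0,0],"turn":0},{"jaw":1,"xyz":[0,0,0],"turn":0}]' 40;python3 - <<'E'
from h import *
rel((.549,-.138,.113),.65)
c=cam('wrist');save(c,"w20.png")
E
```

```text
time: 17.4
ee_pos: [0.5461, -0.1408, 0.1327]
tool_rot: [1.177, 1.225, -1.226]
wrist_force: [-0.4, 0.3, 0.4]
gripper_width: -0.0
t=17.40 shift [19.6  3.5 -3.1] |20| yawY=0.7 q6=-20.1 tilt=1.74 F=[-0.4  0.3  0.4] w=-0.0 ee=[ 0.5461 -0.1408  0.1327] turn 0.1 (or -179.9)
```

View pics/w20.png

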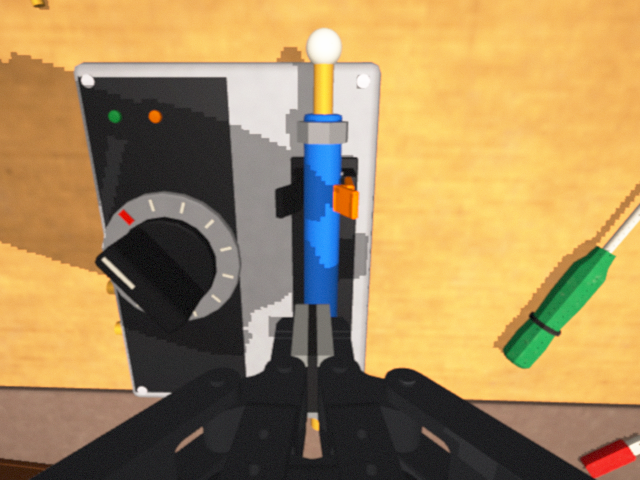

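```bash
python3 -m handwheel '[{"jaw":1,"xyz":[8,3.5,-3],"turn":0},{"jaw":1,"xyz":[5,0,0],"turn":0}]' ;python3 -c "
from h import *
rel((.549,-.138,.113),.65)"; python3 -m handwheel '[{"jaw":1,"xyz":[3,0,0],"turn":0}]' ;python3 -c "
from h import *
rel((.549,-.138,.113),.65)"; python3 -m handwheel '[{"jaw":1,"xyz":[3,0,0],"turn":0}]' ;python3 -c "
from h import *
rel((.549,-.138,.113),.65)"
```

```text
time: 17.65
ee_pos: [0.5512, -0.1383, 0.1221]
tool_rot: [1.178, 1.221, -1.224]
wrist_force: [0.0, -0.1, -0.2]
gripper_width: -0.005
t=17.65 shift [ 9.2 -2.  -0.5] |9| yawY=0.7 q6=-19.6 tilt=1.57 F=[ 0.  -0.1 -0.2] w=-0.4 ee=[ 0.5512 -0.1383  0.1221] turn 0.1 (or -179.9)
time: 17.75
ee_pos: [0.5515, -0.1383, 0.1193]
tool_rot: [1.178, 1.22, -1.223]
wrist_force: [-0.3, -0.5, -0.8]
gripper_width: -0.001
t=17.75 shift [ 6.3 -2.3 -0.4] |7| yawY=0.7 q6=-19.6 tilt=1.55 F=[-0.3 -0.5 -0.8] w=-0.1 ee=[ 0.5515 -0.1383  0.1193] turn 0.1 (or -179.9)
time: 17.85
ee_pos: [0.5516, -0.1383, 0.1165]
tool_rot: [1.178, 1.219, -1.223]
wrist_force: [0.3, 0.2, -0.1]
gripper_width: -0.0
t=17.85 shift [ 3.5 -2.6 -0.4] |4| yawY=0.7 q6=-19.6 tilt=1.52 F=[ 0.3  0.2 -0.1] w=-0.0 ee=[ 0.5516 -0.1383  0.1165] turn 0.1 (or -179.9)
```

```bash
for i in 1; do python3 -m handwheel '[{"jaw":1,"xyz":[2,-2,0],"turn":0}]' ;python3 -c "
from h import *
rel((.549,-.138,.113),.65)"; done; python3 -m handwheel '[{"jaw":1,"xyz":[2,0,0],"turn":0}]' ;python3 -c "
from h import *
rel((.549,-.138,.113),.65)"; python3 -m handwheel '[{"jaw":1,"xyz":[2,0,0],"turn":0}]' ;python3 -c "
from h import *
rel((.549,-.138,.113),.65)"
```

```text
time: 17.95
ee_pos: [0.5498, -0.1384, 0.1146]
tool_rot: [1.178, 1.219, -1.222]
wrist_force: [0.4, -0.4, -0.3]
gripper_width: -0.001
t=17.95 shift [ 1.6 -0.7 -0.4] |2| yawY=0.8 q6=-19.6 tilt=1.51 F=[ 0.4 -0.4 -0.3] w=-0.1 ee=[ 0.5498 -0.1384  0.1146] turn 0.1 (or -179.9)
time: 18.05
ee_pos: [0.5495, -0.1384, 0.1126]
tool_rot: [1.178, 1.219, -1.222]
wrist_force: [-0.5, 0.2, 0.3]
gripper_width: 0.0
t=18.05 shift [-0.3 -0.5 -0.4] |1| yawY=0.8 q6=-19.6 tilt=1.50 F=[-0.5  0.2  0.3] w=0.0 ee=[ 0.5495 -0.1384  0.1126] turn 0.1 (or -179.9)
time: 18.15
ee_pos: [0.5502, -0.1386, 0.1119]
tool_rot: [1.179, 1.216, -1.221]
wrist_force: [-1.4, 5.5, 28.6]
gripper_width: 0.002
t=18.15 shift [-1.1 -1.2 -0.5] |2| yawY=0.7 q6=-19.6 tilt=1.41 F=[-1.4  5.5 28.6] w=0.1 ee=[ 0.5502 -0.1386  0.1119] turn 0.1 (or -179.9)
```

Stiff contact (29 N) at TCP z≈0.112, so the middle is at home height. Checking each end by pressing near fork A (−y), then near fork B.

```bash
python3 -m handwheel '[{"jaw":1,"xyz":[2,0,0],"turn":0},{"jaw":1,"xyz":[-6,-1,0],"turn":0},{"jaw":1,"xyz":[0,0,24],"turn":0},{"jaw":1,"xyz":[2,0,0],"turn":0}]' ;python3 -c "
from h import *
rel((.549,-.162,.113),.65)"; python3 -m handwheel '[{"jaw":1,"xyz":[2,0,0],"turn":0}]' ;python3 -c "
from h import *
rel((.549,-.162,.113),.65)"; python3 -m handwheel '[{"jaw":1,"xyz":[2,0,0],"turn":0}]' ;python3 -c "
from h import *
rel((.549,-.162,.113),.65)"
```

```text
time: 18.55
ee_pos: [0.5514, -0.1628, 0.1183]
tool_rot: [1.18, 1.21, -1.216]
wrist_force: [0.7, 0.1, 0.7]
gripper_width: -0.0
t=18.55 shift [ 5.3 -2.4 -0.9] |6| yawY=0.8 q6=-22.0 tilt=1.24 F=[0.7 0.1 0.7] w=-0.0 ee=[ 0.5514 -0.1628  0.1183] turn 0.1 (or -179.9)
time: 18.65
ee_pos: [0.5513, -0.1629, 0.1163]
tool_rot: [1.181, 1.21, -1.216]
wrist_force: [0.5, 0.0, -1.7]
gripper_width: 0.002
t=18.65 shift [ 3.3 -2.2 -1. ] |4| yawY=0.8 q6=-21.9 tilt=1.24 F=[ 0.5  0.  -1.7] w=0.2 ee=[ 0.5513 -0.1629  0.1163] turn 0.1 (or -179.9)
time: 18.75
ee_pos: [0.5511, -0.1628, 0.1141]
tool_rot: [1.181, 1.21, -1.217]
wrist_force: [-0.3, -0.7, 0.0]
gripper_width: -0.002
t=18.75 shift [ 1.1 -2.1 -0.8] |2| yawY=0.7 q6=-21.9 tilt=1.24 F=[-0.3 -0.7  0. ] w=-0.2 ee=[ 0.5511 -0.1628  0.1141] turn 0.1 (or -179.9)
```

```bash
python3 -m handwheel '[{"jaw":1,"xyz":[2,-1,0],"turn":0},{"jaw":1,"xyz":[2,0,0],"turn":0}]' ;python3 -c "
from h import *
rel((.549,-.162,.113),.65)"; python3 -m handwheel '[{"jaw":1,"xyz":[2.5,0,0],"turn":0}]' ;python3 -c "
from h import *
rel((.549,-.162,.113),.65)"
```

```text
time: 18.95
ee_pos: [0.5513, -0.1626, 0.1117]
tool_rot: [1.181, 1.206, -1.214]
wrist_force: [-1.0, 2.5, 35.6]
gripper_width: 0.001
t=18.95 shift [-1.3 -2.3 -0.6] |3| yawY=0.8 q6=-21.9 tilt=1.22 F=[-1.   2.5 35.6] w=0.1 ee=[ 0.5513 -0.1626  0.1117] turn 0.1 (or -179.9)
time: 19.05
ee_pos: [0.5528, -0.1626, 0.1117]
tool_rot: [1.182, 1.202, -1.211]
wrist_force: [-2.3, 5.2, 33.8]
gripper_width: 0.002
t=19.05 shift [-1.3 -3.8 -0.6] |4| yawY=0.8 q6=-21.9 tilt=1.25 F=[-2.3  5.2 33.8] w=0.2 ee=[ 0.5528 -0.1626  0.1117] turn 0.1 (or -179.9)
```

End A has the same contact height (0.1117). Now end B.

```bash
python3 -m handwheel '[{"jaw":1,"xyz":[-8,-3,0],"turn":0},{"jaw":1,"xyz":[0,0,-44],"turn":0},{"jaw":1,"xyz":[3,0,-4],"turn":0},{"jaw":1,"xyz":[2,0,0],"turn":0},{"jaw":1,"xyz":[0,0,0],"turn":0}]' ;python3 -c "
from h import *
rel((.549,-.114,.113),.65)"
```

```text
time: 19.55
ee_pos: [0.5492, -0.1124, 0.1144]
tool_rot: [1.181, 1.2, -1.209]
wrist_force: [0.0, 0.8, -0.5]
gripper_width: 0.003
t=19.55 shift [ 1.5 -0.3  1.5] |2| yawY=0.9 q6=-17.2 tilt=1.28 F=[ 0.   0.8 -0.5] w=0.3 ee=[ 0.5492 -0.1124  0.1144] turn 0.2 (or -179.8)
```

```bash
python3 -m handwheel '[{"jaw":1,"xyz":[2,0,0],"turn":0},{"jaw":1,"xyz":[2.5,0,0],"turn":0}]' ;python3 -c "
from h import *
rel((.549,-.114,.113),.65)"; python3 -m handwheel '[{"jaw":1,"xyz":[-20,0,0],"turn":0},{"jaw":1,"xyz":[-45,0,0],"turn":0},{"jaw":1,"xyz":[-45,-45,0],"turn":0},{"jaw":1,"xyz":[-30,-45,0],"turn":0},{"jaw":1,"xyz":[0,0,0],"turn":0}]'; python3 - <<'E'
from h import *
rel((.468,-.139,.25))
c=cam('wrist');save(c,"w21.png");c=cam('scene');save(c,"s21.png",(310,130,450,240),5);c=cam('top');save(c,"t21.png",(340,190,470,320),4.5)
E
```

```text
time: 19.75
ee_pos: [0.5504, -0.1131, 0.1116]
tool_rot: [1.184, 1.197, -1.208]
wrist_force: [-4.2, 14.1, 47.6]
gripper_width: 0.0
t=19.75 shift [-1.4 -1.4  0.9] |2| yawY=0.8 q6=-17.2 tilt=1.29 F=[-4.2 14.1 47.6] w=0.0 ee=[ 0.5504 -0.1131  0.1116] turn 0.1 (or -179.9)
time: 20.25
ee_pos: [0.4703, -0.1138, 0.2438]
tool_rot: [1.186, 1.197, -1.211]
wrist_force: [0.4, -0.3, -0.6]
gripper_width: -0.0
t=20.25 shift [-5.7 -2.6 25.3] |26| yawY=0.6 q6=-20.6 tilt=1.27 F=[ 0.4 -0.3 -0.6] w=-0.0 ee=[ 0.4703 -0.1138  0.2438]
```

View pics/w21.png

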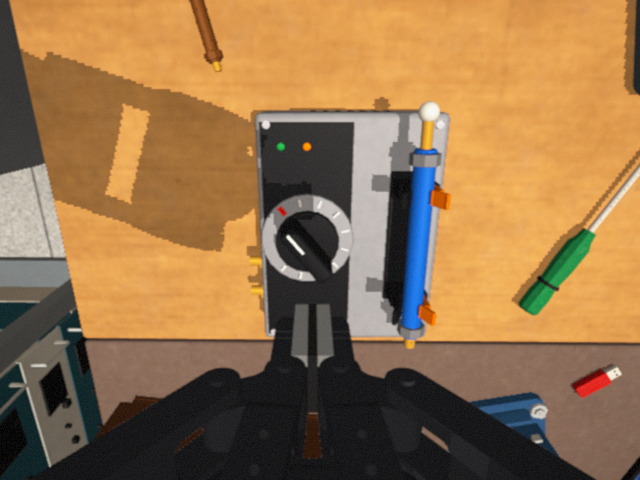

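View pics/s21.png

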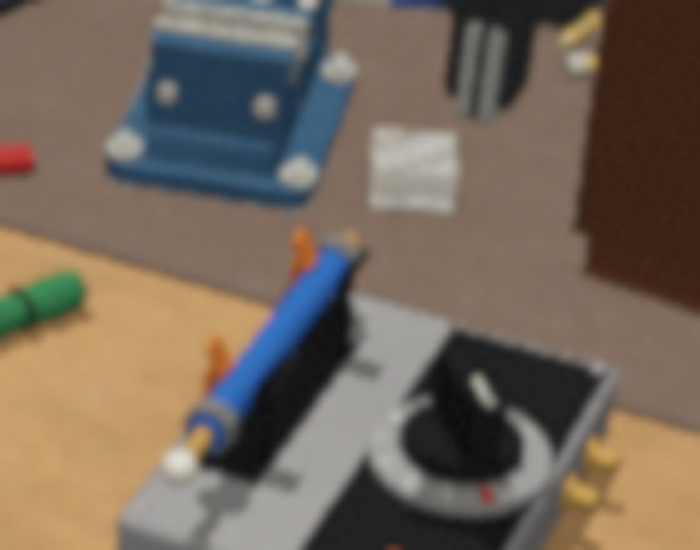

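View pics/t21.png

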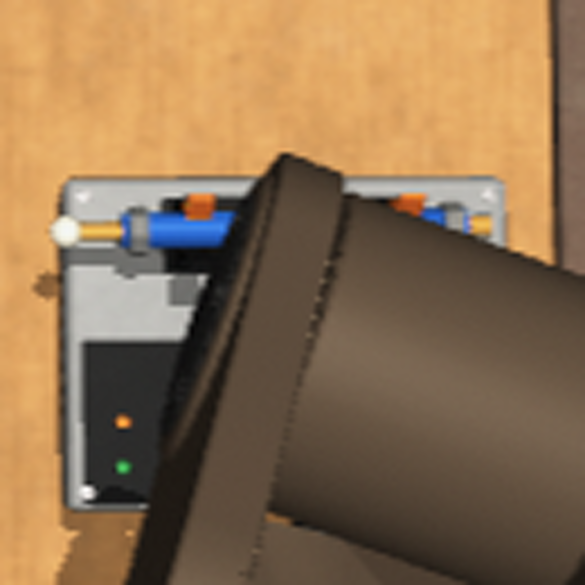

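```bash
python3 - <<'E'
from h import *
c=cam('wrist');save(c,"w22z.png",(250,90,460,350),2.3)
for n,p in dict(tineB=(.5315,-.093,.102),tineBin=(.5405,-.093,.095),tineA=(.5325,-.183,.102),jawB=(.5635,-.093,.102),jawA=(.5635,-.183,.102),axB=(.55,-.093,.08),axA=(.551,-.183,.08),axBhigh=(.55,-.093,.105)).items(): print(n,proj(c,p).round(0),((proj(c,p)-[250,90])*2.3).round(0))
E
```

```text
tineB [402. 204.] [349. 263.]
tineBin [413. 202.] [375. 257.]
tineA [392. 323.] [327. 537.]
jawB [451. 205.] [462. 264.]
jawA [435. 324.] [425. 538.]
axB [422. 197.] [395. 245.]
axA [411. 309.] [369. 503.]
axBhigh [431. 206.] [417. 266.]
```

View pics/w22z.png

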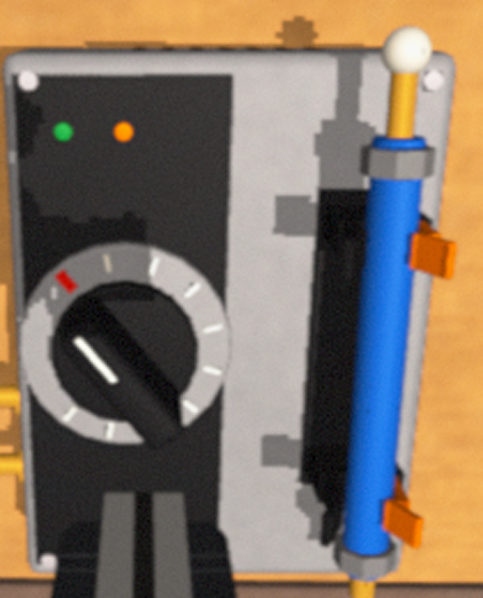

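In this view the barrel lies at (395,250) and (370,503) in the crop, exactly where an axis at z=0.080 projects. Both orange jaws are at their original closed positions, with tips predicted at (462,264) and (425,538). Now the knob angle.

```bash
python3 - <<'E'
from h import *
c=cam('wrist')
g=lambda u,v:(250+u/2.3,90+v/2.3)
A,B=onz(c,*g(78,341),.096),onz(c,*g(114,381),.096);r=onz(c,*g(66,282),.046);k=onz(c,*g(125,342),.046)
print(A,B,np.degrees(np.arctan2(*(A-B)[[1,0]])),r,k,np.degrees(np.arctan2(*(r-k)[[1,0]])),np.degrees(np.arctan2(r[1]+.139,r[0]-.4675)), np.degrees(np.arctan2(A[1]+.139,A[0]-.4675)))
hsv=cv2.cvtColor(c["color"],cv2.COLOR_RGB2HSV);m=cv2.inRange(hsv,(0,0,170),(180,50,255));m[:220]=0;m[262:]=0;m[:,:275]=0;m[:,308:]=0
n,l,s,ce=cv2.connectedComponentsWithStats(m);i=1+np.argmax(s[1:,4]);a,b=axis(l==i);P,Q=onz(c,*a,.096),onz(c,*b,.096);print(s[i],a,b,P,Q,np.degrees(np.arctan2(*(P-Q)[[1,0]])))
E
```

```text
[ 0.45353588 -0.11926603  0.096     ] [ 0.46434115 -0.13209324  0.096     ] 130.1098297519594 [ 0.44597409 -0.11537969  0.046     ] [ 0.46670874 -0.13743237  0.046     ] 133.2356091031387 132.34387227051823 125.2839326443815
[283 237  18  20  84] [283.2139  237.70148] [299.30197 255.73053] [ 0.4530591  -0.11886189  0.096     ] [ 0.46415656 -0.13215482  0.096     ] 129.85645333766547
```

The line reads about 130° and the red mark about 133°, so the knob may sit a few degrees off its stop. There is plenty of time, so I'll regrip and press it onto the stop again.

```bash
python3 -m handwheel '[{"jaw":-0.3,"xyz":[0,-3,25],"turn":0},{"jaw":-0.3,"xyz":[0,0,0],"turn":-8},{"jaw":-0.3,"xyz":[0,0,0],"turn":-8},{"jaw":-0.3,"xyz":[0,0,0],"turn":-8},{"jaw":-0.3,"xyz":[0,0,0],"turn":-8},{"jaw":-0.3,"xyz":[0,0,0],"turn":-8},{"jaw":-0.3,"xyz":[0,0,0],"turn":0}]' 60; python3 -c "
from h import *
rel((.468,-.139,.12),40)
c=cam('wrist');save(c,'w23.png')"
```

```text
time: 21.2
ee_pos: [0.4743, -0.1402, 0.231]
tool_rot: [0.635, 1.48, -0.667]
wrist_force: [-0.3, -0.7, 0.4]
gripper_width: 0.651
t=21.20 shift [111.1  -1.5  -5.1] |111| yawY=42.3 q6=-65.0 tilt=1.24 F=[-0.3 -0.7  0.4] w=55.3 ee=[ 0.4743 -0.1402  0.231 ] turn 2.3 (or -177.7)
```

View pics/w23.png

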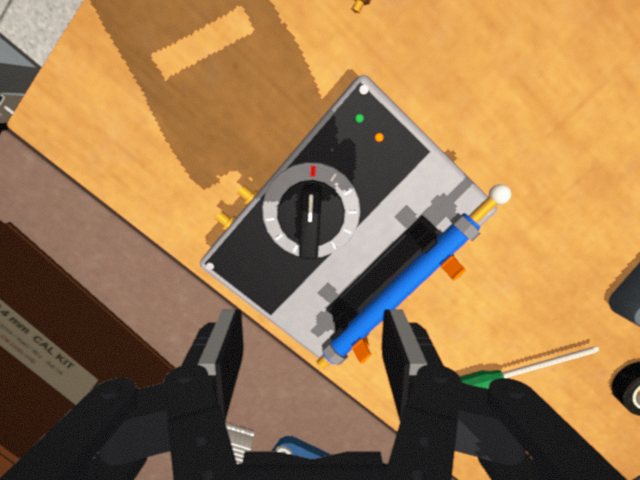

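```bash
python3 - <<'E'
from h import *
c=cam('wrist');hsv=cv2.cvtColor(c["color"],cv2.COLOR_RGB2HSV)
m=cv2.inRange(hsv,(0,0,150),(180,60,255));m[:190]=0;m[226:]=0;m[:,:300]=0;m[:,320:]=0
n,l,s,ce=cv2.connectedComponentsWithStats(m);i=1+np.argmax(s[1:,4]);a,b=axis(l==i);P,Q=onz(c,*a,.096),onz(c,*b,.096);print(s[i],a,b,"line az",np.degrees(np.arctan2(*(P-Q)[[1,0]])))
m=cv2.inRange(hsv,(0,150,100),(6,255,255))|cv2.inRange(hsv,(174,150,100),(180,255,255));m[:160]=0;m[185:]=0;m[:,:300]=0;m[:,330:]=0
n,l,s,ce=cv2.connectedComponentsWithStats(m);i=1+np.argmax(s[1:,4]);r=onz(c,*ce[i],.047)
# dial centre: grey ring ellipse by hull
g=cv2.inRange(hsv,(0,0,90),(180,40,200));
ks=[onz(c,u,v,.047) for u,v in((263,211),(359,211),(311,164),(311,258))];k=np.mean(ks,0)
print("red",ce[i],r,"k",k,np.degrees(np.arctan2(*(r-k)[[1,0]])),np.degrees(np.arctan2(r[1]+.139,r[0]-.4675)))
save(c,"w24z.png",(250,150,370,270),5)
E
```

```text
[308 195   5  27  93] [309.3613  221.05902] [310.49203 194.97798] line az -50.49287001179531
red [312.45652174 170.7173913 ] [ 0.44629302 -0.11430974  0.047     ] k [ 0.4668054 -0.1388273  0.047    ] 129.91720965801977 130.6599705458346
```

View pics/w24z.png

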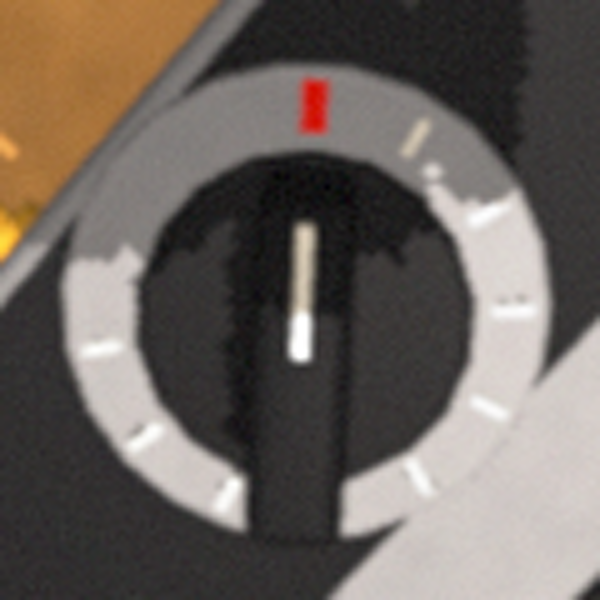

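From straight above, the pointer line reads 129.5° and the red mark 130–130.7°. They match, and the stop was felt earlier, so no regrip is needed. The gripper is clear, so I'm handing in.

```bash
python3 - <<'E'
from h import *
rel((.468,-.139,.12),40)
print(job_done())
E
```

```text
t=21.30 shift [111.4  -1.4  -5. ] |111| yawY=41.9 q6=-64.7 tilt=1.23 F=[ 0.5 -0.1  0.2] w=55.5 ee=[ 0.4742 -0.1402  0.2313] turn 1.9 (or -178.1)
the job is handed in; nothing more can be done
None
```

I turned the level knob anticlockwise to its end stop and pressed the larger blue probe home in the holder. I handed the job in at about 21 s of the 64 s, with the gripper clear of everything; no verdict came back.

- **Knob:** The wrist moment jumped and the bar slipped in the pads when it reached the stop. In the last view from above, the pointer line read 129.5° and the red mark about 130°. An earlier slanted view disagreed by about 3°; I took that as parallax and did not turn the knob again.
- **Probe:** It did not go in under a clean grip. The pads lost it near the fingertips in the mouth of the forks, the highest force I read there being about 82 N. I lifted off, then pressed the barrel with the shut fingertips at the middle and near each fork.
    - **Height:** All three presses met firm contact with the TCP at about 0.112 m, which puts the axis at about 80 mm, the home height. The last wrist view agrees.
    - **Jaws:** Both orange jaw tips were within a few pixels of where they stood closed at the start.
- **One doubtful reading:** One blurred scene-camera estimate put the tail end about 5 mm high; the presses and the last wrist view did not bear it out.
- **Bystanders:** I did not touch the screwdriver, the tape or the look-alike probes.

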